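# Backdrop and pricking iron for the bench camera

## Task

To photograph the pricking iron's teeth for wear, first take the white punching board out of the rack and lean it, tipped back about 20 degrees, against the plain side of the small drawer chest that faces the camera, so that it stands by itself on its 150 mm edge as a plain background, square to the camera and centred on the lens axis. Then draw the pricking iron up out of the tool block and finish still holding it in the air before the lens: upright with the teeth down, a flat side squarely to the camera, the tips of the teeth level with the middle of the lens and 12 cm in front of it, quite still and touching nothing but the fingers. Leave the camera, the chest, the plywood pattern and the two punches as they are.

Things in the scene. Friction and masses are not known exactly. Their poses are not given: they have to be found in the camera images.
- punch_board: white plastic punching board, 150 mm wide, 180 mm high, 10 mm thick, 0.26 kg, with a small hang hole in one upper corner; at the start it stands upright on a 150 mm edge in one of the rack's two grooves (either one), its lower edge 10 mm above the bench and its upper 146 mm free. Origin: middle of the lower edge (middle of the thickness); x along the width, y through the thickness, z up the height
- board_top (a point): middle of the punching board's upper edge, 180 mm above its origin
- pattern: plywood pattern board, 130 mm wide, 105 mm high, 8 mm thick, standing in the rack's other groove; stays there. Origin: middle of its lower edge; axes as the punching board's
- board_rack: fixed wooden rack, 172 mm long (its x), 90 mm deep (its y), 44 mm high, origin under its middle; two grooves along x, 13 mm wide and 34 mm deep, centred 18.5 mm either side of the middle in y
- thread_chest: small wooden two-drawer chest, 88 mm high, 1.5 kg, loose. Origin at the bench; its box reaches from -41 to +57 mm in x and from -59 to +59 mm in y, drawers and knobs on its -x side; its plain flat side at y = -59 mm faces the camera within about 0.1 rad
- bench_camera: camera on a round stand (base 84 mm across, 175 mm high), fixed. Origin under the middle of the base; it looks level along its own +y, x lies level across the picture; lens axis 130 mm above the bench, lens front 60 mm ahead of the origin
- focus_point (a point): point on the lens axis 120 mm in front of the lens, 130 mm above the bench: the tips of the teeth belong here
- tool_block: fixed light wooden tool block, 150 x 62 mm (its x and y), 50 mm high, origin under its middle; along its x a slot 32 x 8 mm at x = -2 mm in the middle and round holes at x = -50 and +50 mm, all 43 mm deep
- pricking_iron: dark steel pricking iron, 116 mm long, 0.11 kg: shank 12 x 12 x 75 mm, flat head 30 mm wide, 6 mm thick, then teeth. It stands teeth down in the block's slot, shank 75 mm above the block, head's width along the block's x. Own y: along it from teeth (-58 mm) up to shank top (+58 mm); x: head's width; z: thickness, normal to the flat sides. Origin on one side's surface, 6 mm in z off the middle line
- iron_teeth (a point): middle of the tips of the iron's teeth, its lowest point, on its middle line; 116 mm below the top of the shank
- drive_punch_1: drive punch, 20 mm thick, standing in the hole at x = -50 mm of the tool block, 80 mm above it; stays there. Origin on its outer surface, 30 mm above the block; own y points up along it
- drive_punch_2: drive punch, 17 mm thick, standing in the hole at x = +50 mm of the tool block, 80 mm above it; stays there. Origin on its outer surface, 30 mm above the block; own y points up along it
Not all that is in view belongs to the job. What is shaped like the tool_block but green is not meant.

How it is judged:
On the way, in this order (a step that is already met when the one before it is completed fails the run):
1. the white board leans against the chest by itself, square to the camera and centred before it (angle between punch_board's own z axis and vertical between 0.14 and 0.61 rad and contact force between punch_board and thread_chest above 0.05 N and height (world z) of punch_board below 0.012 m and angle between the x axis of punch_board and the x axis of bench_camera, either way round below 0.26 rad and x of punch_board in the frame of bench_camera between -0.04 and 0.04 m and y of punch_board in the frame of bench_camera between 0.19 and 0.31 m and height (world z) of board_top above 0.14 m and contact force between the fingers and punch_board below 0.05 N and linear speed of punch_board below 0.02 m/s), for 0.3 s.
2. the pricking iron is drawn out of the block (z of iron_teeth in the frame of tool_block above 0.055 m and contact force between the fingers and pricking_iron above 1 N), for 0.1 s.
At the end, for the whole second after the job is handed in: Board stands free on the bench, leans back 8-35 deg on the chest, within 15 deg of square to and 40 mm of the lens axis. Iron in the fingers alone, still, teeth down within 8 deg of upright, flat side square to the lens within 11 deg, tips within 18 mm of the focus point (all of step 1 and distance between iron_teeth and focus_point below 0.018 m and angle between pricking_iron's own y axis and vertical below 0.15 rad and angle between the z axis of pricking_iron and the y axis of bench_camera, either way round below 0.2 rad and contact force between the fingers and pricking_iron above 1 N and contact force between pricking_iron and punch_board below 0.05 N and contact force between pricking_iron and bench_camera below 0.05 N and contact force between pricking_iron and thread_chest below 0.05 N and linear speed of pricking_iron below 0.02 m/s and angular speed of pricking_iron below 0.2 rad/s); the arm keeps its last pose, push and grip.
It fails at once if the chest is shoved more than 20 mm (distance of thread_chest from where it was at the start of the episode above 0.02 m).
It fails at once if a drive punch is pulled out or knocked over (distance of any of drive_punch_1, drive_punch_2 from where it was at the start of the episode above 0.025 m).
It fails at once if the plywood pattern is moved out of its groove (distance of pattern from where it was at the start of the episode above 0.03 m).
It fails at once if the camera is bumped (contact force between bench_camera and anything else above 2 N).
It also fails if it takes over 58 s, if anything falls off the work surface, if the arm or the gripper's body presses on something with over 40 N, if the wrist force passes 120 N, or if a joint passes its speed limit or range.

## Robot

A 7-joint arm with a two-finger parallel gripper is mounted at the origin on a cart in front of the work surface, level with it; the furniture and walls round the work are solid. World frame = base frame: x ahead of the robot, y to its left, z up, the work surface at z = 0. Lengths are in m, angles in rad, forces in N, time in s.
With the tool pointing down it reaches from about 0.425 to 1.025 m from the base axis. Payload 9.4 kg.
Tool frame: the origin (TCP) lies midway between the tips of the shut fingers; the grasp point (between the pads) lies 19 mm behind it; z points along the fingers, y is the direction in which the jaws open and shut (so a half turn about z gives the same grasp; the last joint's range is limited). The gripper opens to 93 mm and grips with 3 to 60 N. Pads are 15 mm wide; open, the fingers measure 128 mm over their backs; the gripper's body (75 mm by 188 mm) begins 65 mm behind the grasp point.
Start: joints at [1.044, 0.599, -0.003, 1.599, 0.002, 0.943, -0.08], TCP at [0.315, -0.653, 0.219] pointing down, gripper open.
Joint ranges: [-2.57, 2.57], [-0.35, 1.97], [-1.29, 1.29], [0.11, 2.56], [-1.05, 4.19], [0.11, 1.86], [-2.63, 2.63]. Speed limits (rad/s): [2.22, 2.22, 3.01, 3.01, 3.14, 3.14, 3.14].

## Interface

Orientations are given as [roll, pitch, yaw] about the fixed x, y, z axes, in that order (R = Rz(yaw) Ry(pitch) Rx(roll)).
In Python, from plant import ctrl gives the robot as it stands. The module is installed in compiled form; this text tells all that it offers.
- The arm moves only by the shell command python3 -m handwheel 'ROWS' [OPENING]. ROWS is JSON, a list that holds one entry, the list of rows, each a list of 4 numbers: the shift along the tool's x, y, z each as a share of 500 mm, from -1 to 1, then the turn about the tool's z as a share of 90 degrees, from -1 to 1. In form: [[[x, y, z, roll], ...]]. A call has 1 to 5 rows; each row is the pose to reach, as a shift and turn from the pose commanded when the call began, along the tool's axes at that moment; what a row does not reach only later rows make up. A row lasts 1/8 s, in which the tool goes at most 62.5 mm and 10.7 degrees, less where a joint would pass 70% of its speed; a pose out of reach is approached as far as the arm can. A call with a number of a shift or a turn outside -1 to 1 is refused whole. A call with a gripper value outside its range is refused whole. OPENING is the opening, from -1 (shut) to 1 (fully open), set as the call begins (- or left out, the last holds). The fingers move at their own pace and stop on an object; the grip force is fixed at half the most. Time passes only in rows, so rows that repeat a pose let the fingers close. It gives the time, the measured TCP pose, the force and the opening at its end, in the units of the state.
- ctrl.get_obs(): the state, without advancing time (a new reading comes with each control period).
- ctrl.read_camera(name): name is "side" or "top" or "wrist"; returns (picture, depth): 400x640x3 uint8, red, green, blue; 400x640 float32, m along the optical axis (not along the pixel's ray), 0 where there is no reading.
- ctrl.camera_info(name): a dict with "mtx" (3x3 intrinsics, pixels), "camera_from_world" (4x4, takes a point from world to camera coordinates); the wrist camera has in their place "hand_eye" (4x4, takes a point from camera to tool coordinates, whose origin is the TCP and whose axes are the flange's). Camera axes: x right, y down, z forward; pixel columns grow to the right and rows downward; lengths in m; the calibration is good to about 2 mm. A picture is of the moment at which its call begins: read the wrist's pose just before it. camera_info takes no time and is no camera call.
- ctrl.close_job(): hands the job in, once; it reports no verdict.
The state is a dict: "t": time; "joint_pos": joint angles; "joint_velocities": joint speeds; "joint_torque": joint torques, N m; "position": TCP position; "tcp_rot": TCP orientation; "wrist_force": force on the tool from outside, world axes, zero at the start; "ft_torque": the same for the moment, N m; "opening": finger opening in m.
Only numpy, scipy, OpenCV 4.12 (cv2) and the standard library are available. Lean on these libraries where they do the work, as an engineer would, in place of code of your own. Each camera call takes 0.05 s, during which the arm holds its last target.

## Working session

There is one attempt and no reset: what is moved stays moved. The work goes in short steps, Python scripts to look and compute and a shell command to move; the robot and the scene stay as the last step left them, time stands still between calls to the robot, and variables do not carry over. Pictures are saved under pics/ and viewed, and the job is handed in when it is done.

I'll start by looking at the state and the pictures.

```bash
mkdir -p pics; ls; cat > h.py <<'E'
import numpy as np, cv2, json
from plant import ctrl
np.set_printoptions(precision=4,suppress=True)
def save(name,img): cv2.imwrite('pics/'+name, img[:,:,::-1])
def grab(cam):
    o=ctrl.get_obs(); im,d=ctrl.read_camera(cam)
    np.savez('%s.npz'%cam,im=im,d=d,pos=o['position'],rot=o['tcp_rot']); return im,d
E
python3 - <<'E'
from h import *
print(ctrl.get_obs())
for c in ['side','top','wrist']:
    im,d=grab(c); save(c+'0.png',im); print(c,{k:np.array(v).round(4).tolist() for k,v in ctrl.camera_info(c).items()})
E
```

```text
pics
{'t': 0.0, 'joint_pos': array([ 1.0443,  0.6001, -0.0025,  1.6001,  0.0018,  0.9429, -0.0798]), 'joint_velocities': array([ 0.0009, -0.0013,  0.0023, -0.0019,  0.0009, -0.0016, -0.0001]), 'joint_torque': array([  0.0005, -76.5087,   1.4979, -25.2354,  -0.0524,   0.0169,
         0.0001]), 'position': array([ 0.315 , -0.6525,  0.2178]), 'tcp_rot': array([-3.1401,  0.0002,  0.4499]), 'wrist_force': array([-0.001 , -0.058 , -0.8071]), 'ft_torque': array([-0.0225, -0.06  ,  0.0332]), 'opening': 0.09337630424091577}
side {'mtx': [[392.5179, 0.0, 321.226], [0.0, 392.5179, 201.3408], [0.0, 0.0, 1.0]], 'camera_from_world': [[0.1949, -0.9808, -0.0106, -0.086], [-0.8009, -0.1529, -0.579, 0.4521], [0.5663, 0.1213, -0.8152, 1.0151], [0.0, 0.0, 0.0, 1.0]]}
top {'mtx': [[385.2839, 0.0, 312.3838], [0.0, 385.2839, 199.267], [0.0, 0.0, 1.0]], 'camera_from_world': [[0.019, -0.9998, 0.0067, -0.0014], [-0.9818, -0.02, -0.1888, 0.4999], [0.1889, -0.003, -0.982, 1.4126], [0.0, 0.0, 0.0, 1.0]]}
wrist {'mtx': [[338.7636, 0.0, 319.2897], [0.0, 338.7636, 198.9925], [0.0, 0.0, 1.0]], 'hand_eye': [[0.0003, -0.966, -0.2586, 0.0717], [1.0, -0.0002, 0.0018, 0.0007], [-0.0018, -0.2586, 0.966, -0.1667], [0.0, 0.0, 0.0, 1.0]]}
```

View pics/side0.png

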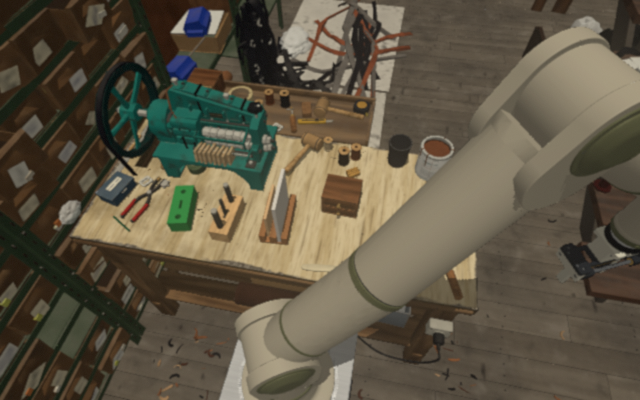

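View pics/top0.png

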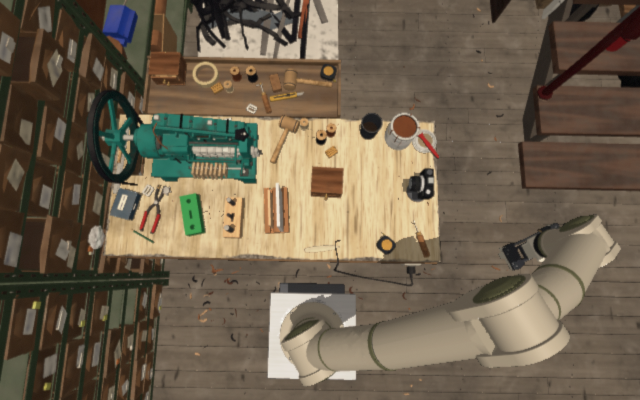

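View pics/wrist0.png

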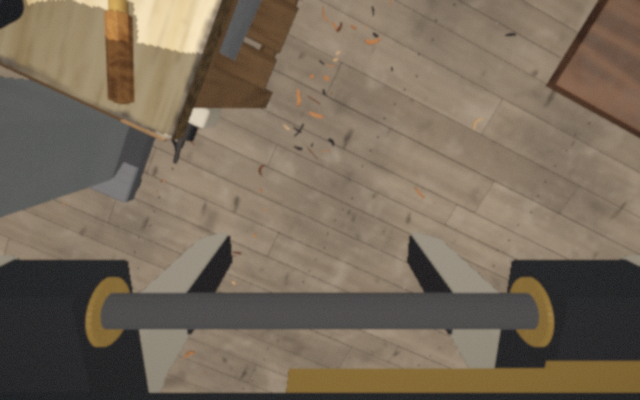

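The top view shows the black camera at about (420,185), the chest at (327,181), the rack with the white board at (277,210), the light tool block at (232,215) and the green decoy at (190,215). Next I'll crop each one and measure.

```bash
cat >> h.py <<'E'
def cloud(cam):
    z=np.load(cam+'.npz'); d=z['d']; i=ctrl.camera_info(cam); K=np.array(i['mtx'])
    v,u=np.mgrid[:d.shape[0],:d.shape[1]]
    P=np.stack([(u-K[0,2])/K[0,0]*d,(v-K[1,2])/K[1,1]*d,d],-1)
    if cam=='wrist':
        from scipy.spatial.transform import Rotation as R
        T=np.eye(4);T[:3,:3]=R.from_euler('xyz',z['rot']).as_matrix();T[:3,3]=z['pos']
        T=T@np.array(i['hand_eye'])
    else: T=np.linalg.inv(np.array(i['camera_from_world']))
    W=P@T[:3,:3].T+T[:3,3]; W[d==0]=np.nan
    return z['im'],W
E
python3 - <<'E'
from h import *
im,W=cloud('top')
c=im[160:260,170:450]; save('top0c.png',cv2.resize(c[:, :],None,fx=2.8,fy=2.8,interpolation=cv2.INTER_CUBIC))
c=im
im2,W2=cloud('side')
save('side0c.png',cv2.resize(im2[140:280,90:390],None,fx=2.6,fy=2.6,interpolation=cv2.INTER_CUBIC))
for n,(u,v) in dict(chest=(327,181),cam=(420,185),bench=(300,230),bench2=(360,210),blk=(232,224),board=(278,190)).items(): print(n,W[v,u])
def orth(W,im,cols):
    pass
# height map in world x,y  from top: 2mm
ok=np.isfinite(W[...,0])
for n,(u0,v0,u1,v1) in dict(chest=(305,160,350,200),cam=(400,160,442,210),rack=(258,180,296,240),block=(215,185,250,245),green=(175,185,208,240)).items():
    S=W[v0:v1,u0:u1].reshape(-1,3); S=S[(S[:,2]>0.02)]
    print(n,len(S),S.min(0),S.max(0))
E
```

```text
chest [ 0.562  -0.0444  0.0891]
cam [ 0.5385 -0.3712  0.1541]
bench [0.3873 0.0538 0.0007]
bench2 [ 0.4698 -0.1777  0.0024]
blk [0.3993 0.3066 0.0501]
board [0.502  0.1272 0.1916]
chest 934 [ 0.5036 -0.1042  0.0211] [0.6167 0.0151 0.0973]
cam 602 [ 0.4961 -0.4178  0.0201] [ 0.6018 -0.3396  0.1777]
rack 1062 [0.3706 0.0973 0.02  ] [0.5481 0.1945 0.1972]
block 728 [0.3511 0.275  0.0201] [0.5023 0.3413 0.1451]
green 744 [0.3553 0.4181 0.0202] [0.5154 0.5091 0.0594]
```

```bash
python3 - <<'E'
from h import *
for cam,b in (('top',(400,160,442,210)),):
    im,W=cloud(cam)
    u0,v0,u1,v1=b
    save('cam0.png',cv2.resize(im[v0:v1,u0:u1],None,fx=10,fy=10,interpolation=cv2.INTER_CUBIC))
E
```

```text
(no output)
```

View pics/top0c.png

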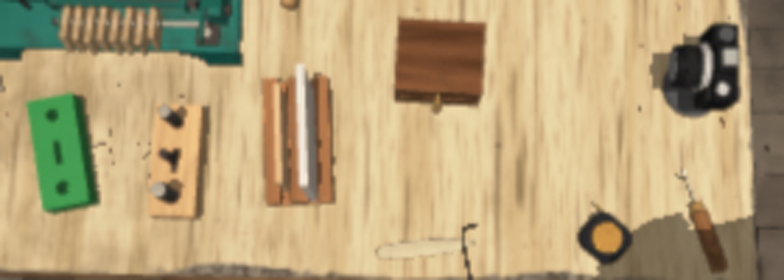

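View pics/side0c.png

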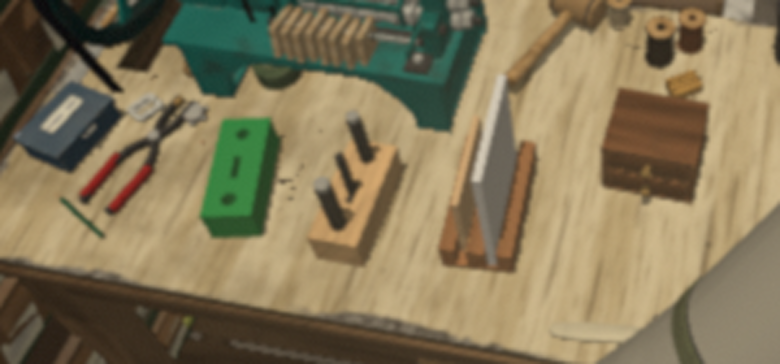

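View pics/cam0.png

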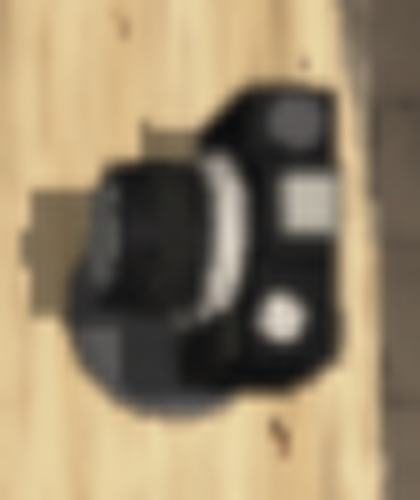

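The chest's drawers face the robot (world -x), and its plain side faces the camera, which looks along about world +y. The white board is in the rack's right-hand groove. I'll write a helper that works out move rows, then rise to a viewpoint above the camera and chest.

```bash
cat >> h.py <<'E'
def to(x,y,z,yaw):
    "row (shares) for a world target"
    from scipy.spatial.transform import Rotation as R
    o=ctrl.get_obs(); M=R.from_euler('xyz',o['tcp_rot']).as_matrix()
    d=M.T@(np.array([x,y,z])-o['position'])
    dy=(yaw-o['tcp_rot'][2]+np.pi)%(2*np.pi)-np.pi
    print('at',o['position'],'yaw',o['tcp_rot'][2],'t',round(o['t'],2),'row',(d/.5).round(4),round(-dy/(np.pi/2),4),'rows>=',max(np.linalg.norm(d)/.0625,abs(np.degrees(dy))/10.7).round(1))
E
python3 -m handwheel '[[[0,0,-0.12,0],[0,0,-0.25,0.05],[0,0,-0.4,0.1],[0.09,-0.07,-0.404,0.2],[0.18,-0.14,-0.404,0.286]]]' 
python3 -c "
from h import *
to(.48,-.30,.42,0)"
```

```text
t: 0.78
position: [0.3663, -0.5502, 0.4222]
tcp_rot: [3.139, -0.002, -0.006]
wrist_force: [1.7, 0.2, -0.6]
opening: 0.0929
at [ 0.3663 -0.5502  0.4222] yaw -0.00554304476528622 t 0.78 row [ 0.2245 -0.5017  0.0038] -0.0035 rows>= 4.4
```

```bash
python3 -m handwheel '[[[0.05,-0.11,0,0],[0.1,-0.22,0,0],[0.16,-0.34,0,0],[0.22,-0.46,0,0],[0.225,-0.5,0,0]]]' ; python3 -m handwheel '[[[0,0,0,0],[0,0,0,0]]]'
python3 -c "
from h import *
im,d=grab('wrist'); save('wrist1.png',im); print(ctrl.get_obs()['joint_pos'])"
```

```text
t: 1.4
position: [0.4799, -0.2967, 0.4204]
tcp_rot: [-3.14, -0.0, 0.005]
wrist_force: [0.4, -1.9, -0.4]
opening: 0.093
t: 1.65
position: [0.4777, -0.3017, 0.4205]
tcp_rot: [3.141, 0.0, -0.0]
wrist_force: [-0.1, -0.3, 1.5]
opening: 0.0928
[ 0.4658  0.2301 -0.0034  1.6954  0.0015  1.2162 -1.1101]
```

View pics/wrist1.png

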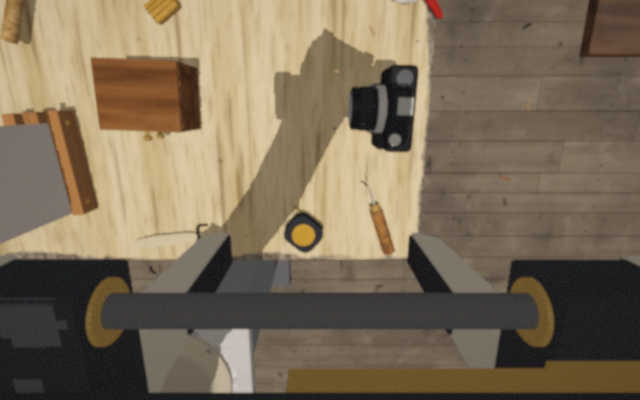

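The wrist view shows the chest at about (145,95), the camera at (385,108) with its lens pointing left, and the rack and board at the left edge. I'll measure the chest's top outline and the camera's axis from the depth.

```bash
python3 - <<'E'
from h import *
im,W=cloud('wrist')
print('bench',W[150,230],W[200,280])
def rect(W,m):
    P=W[m][:,:2].astype(np.float32); r=cv2.minAreaRect(P); return r,cv2.boxPoints(r)
m=np.zeros(im.shape[:2],bool); m[40:150,80:210]=1
m&=(W[...,2]>0.08)&(W[...,2]<0.1)
r,b=rect(W,m); print('chest',m.sum(),r,b.tolist(),W[m][:,2].mean())
# yaw from right edge (plain side): max y boundary -> min world y per x
for cam in('wrist','top'):
    im,W=cloud(cam)
    X=W.reshape(-1,3); X=X[(X[:,2]>.08)&(X[:,2]<.1)&(X[:,0]>.49)&(X[:,0]<.64)&(X[:,1]>-.13)&(X[:,1]<.04)]
    print(cam,X.min(0),X.max(0),cv2.minAreaRect(X[:,:2].astype(np.float32)))
    xs=np.arange(.515,.605,.006)
    f=[X[abs(X[:,0]-x)<.004][:,1].min() for x in xs]; print(np.round(f,4),np.polyfit(xs,f,1))
    C=W.reshape(-1,3); C=C[(C[:,0]>.45)&(C[:,0]<.65)&(C[:,1]>-.46)&(C[:,1]<-.28)]
    for a,bb in((.006,.02),(.05,.12),(.12,.145),(.145,.16),(.16,.18)):
        S=C[(C[:,2]>a)&(C[:,2]<bb)]; print(a,len(S),S.min(0) if len(S) else '',S.max(0) if len(S) else '', cv2.minAreaRect(S[:,:2].astype(np.float32)) if len(S)>3 else '')
im,W=cloud('wrist')
save('wc.png',cv2.resize(im[50:170,320:440],None,fx=5,fy=5,interpolation=cv2.INTER_CUBIC))
E
```

```text
bench [ 0.4807 -0.1498  0.0019] [ 0.3916 -0.2331  0.0022]
chest 6170 ((0.5680819153785706, -0.045738574117422104), (0.11895038187503815, 0.09806752949953079), 88.03617095947266) [[0.5170388221740723, -0.10349851846694946], [0.6150487661361694, -0.10685914754867554], [0.6191250085830688, 0.012021370232105255], [0.5211150646209717, 0.01538199931383133]] 0.0879497541839501
wrist [ 0.5178 -0.1063  0.08  ] [0.6182 0.0148 0.0916] ((0.5680819153785706, -0.045738574117422104), (0.11895038187503815, 0.09806752949953079), 88.03617095947266)
[-0.1021 -0.1026 -0.1033 -0.1035 -0.1043 -0.1036 -0.1044 -0.1046 -0.1046
 -0.105  -0.1051 -0.1051 -0.1052 -0.1056 -0.1062] [-0.0409 -0.0816]
0.006 42 [ 0.5099 -0.4021  0.0066] [ 0.5912 -0.3834  0.0127] ((0.5516833662986755, -0.3880677819252014), (0.01704660803079605, 0.08218041807413101), 82.22103881835938)
0.05 66 [ 0.5019 -0.3874  0.1019] [ 0.5993 -0.3418  0.1195] ((0.5528463125228882, -0.36246272921562195), (0.039524324238300323, 0.0980411171913147), 83.53262329101562)
0.12 368 [ 0.5014 -0.3874  0.1201] [ 0.5995 -0.3417  0.145 ] ((0.5511927604675293, -0.
[... 862 characters left out ...]
7071), 0.5413529276847839)
0.05 31 [ 0.4963 -0.4142  0.0872] [ 0.599  -0.3415  0.1198] ((0.5401535630226135, -0.37154608964920044), (0.10570159554481506, 0.05970223248004913), 15.184947967529297)
0.12 89 [ 0.4961 -0.4116  0.1204] [ 0.5991 -0.3396  0.145 ] ((0.5404278039932251, -0.3687145411968231), (0.10554441064596176, 0.062323447316884995), 13.837936401367188)
0.145 230 [ 0.4964 -0.4178  0.1452] [ 0.6018 -0.3404  0.1599] ((0.5496534109115601, -0.3783103823661804), (0.07553952187299728, 0.10540886968374252), 87.53573608398438)
0.16 247 [ 0.4973 -0.4169  0.16  ] [ 0.5958 -0.3484  0.1777] ((0.547468900680542, -0.38176193833351135), (0.06717212498188019, 0.0988413542509079), 88.13863372802734)
```

View pics/wc.png

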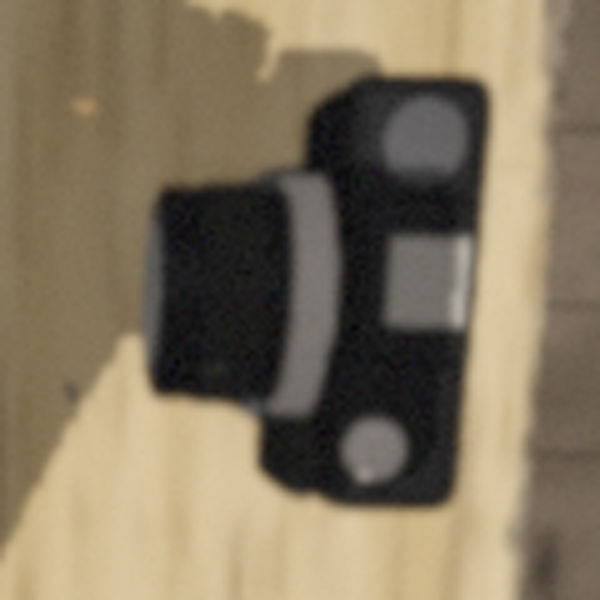

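The chest's plain face runs from (0.517,-0.104) to (0.615,-0.107), a yaw of about -0.035, and the outline of 98x119 mm at height 88 mm agrees with the description. The bench camera's yaw needs a closer look from straight above, because the focus point hangs on it.

```bash
python3 -m handwheel '[[[0.01,0.1,0.09,0],[0.01,0.13,0.17,0],[0.01,0.14,0.18,0],[0.01,0.14,0.18,0]]]' 
python3 - <<'E'
from h import *
im,d=grab('wrist'); print(ctrl.get_obs()['position'])
im,W=cloud('wrist')
C=W; sel=(W[...,0]>.45)&(W[...,0]<.65)&(W[...,1]>-.46)&(W[...,1]<-.28)&(W[...,2]>.1)
v,u=np.where(sel); print(u.min(),u.max(),v.min(),v.max())
u0,v0=u.min()-15,max(v.min()-15,0); c=im[v0:v.max()+15,u0:u.max()+15]
save('wc2.png',cv2.resize(c,None,fx=3.5,fy=3.5,interpolation=cv2.INTER_CUBIC)); print(u0,v0)
P=W[sel]
for a,b in((.1,.14),(.14,.15),(.15,.155),(.155,.16),(.16,.165),(.165,.17),(.17,.18)):
    S=P[(P[:,2]>a)&(P[:,2]<b)]
    if len(S)>5: print(a,len(S),S.min(0)[:2],S.max(0)[:2],cv2.minAreaRect(S[:,:2].astype(np.float32)))
# profile along y: x extent and z max
for y in np.arange(-.43,-.33,.005):
    S=P[abs(P[:,1]-y)<.0025]
    if len(S)>5: print(round(y,3),len(S),S[:,0].min(),S[:,0].max(),'z',np.percentile(S[:,2],[2,50,98]))
B=W[(W[...,0]>.45)&(W[...,0]<.65)&(W[...,1]>-.46)&(W[...,1]<-.28)&(W[...,2]>.005)&(W[...,2]<.03)]
print('base',len(B),B.min(0),B.max(0))
np.save('B.npy',B)
E
```

```text
t: 2.2
position: [0.4832, -0.3713, 0.3313]
tcp_rot: [-3.142, -0.0, -0.001]
wrist_force: [0.2, -0.3, 1.0]
opening: 0.0929
[ 0.4837 -0.3708  0.3321]
0 639 58 399
-15 43
0.1 125 [ 0.5041 -0.3856] [ 0.5946 -0.3429] ((0.5497854948043823, -0.3640284538269043), (0.04111620411276817, 0.0906735509634018), 88.57726287841797)
0.14 512 [ 0.517  -0.3852] [ 0.579  -0.3418] ((0.5484487414360046, -0.3630818724632263), (0.042632609605789185, 0.062249429523944855), 88.44140625)
0.15 656 [ 0.5005 -0.4223] [ 0.6013 -0.3425] ((0.5510044097900391, -0.38230475783348083), (0.07967463880777359, 0.10103663057088852), 89.1716537475586)
0.155 1528 [ 0.4978 -0.4217] [ 0.6011 -0.3437] ((0.5497675538063049, -0.3820960223674774), (0.07687998563051224, 0.10329605638980865), 88.43721771240234)
0.16 1795 [ 0.4983 -0.4201] [ 0.5997 -0.376 ] ((0.549155592918396, -0.39752712845802307), (0.04342522844672203, 0.10124021768569946), 88.78298950195312)
0.165 974 [ 0.5064 -0.4176] [ 0.5947 -0.3873] ((0.5504787564277649, -0.40245410799980164), (0.03008391708135605, 0.08842674642801285), 88.89622497558594)
0.17 930 [ 0.5346 -0.4
[... 984 characters left out ...]
36 0.578628117365712 z [0.1446 0.4339 0.4505]
-0.37 1966 0.5038084781187386 0.5774380355339943 z [0.1457 0.434  0.4505]
-0.365 1556 0.5045020850188878 0.5775555037043267 z [0.1452 0.4333 0.4506]
-0.36 1371 0.5055001668641068 0.5775035169629306 z [0.1445 0.4329 0.4508]
-0.355 1336 0.5054914332791125 0.5773736191335239 z [0.1446 0.4329 0.4506]
-0.35 1331 0.5055310075908505 0.5765272643239003 z [0.1432 0.433  0.4507]
-0.345 1290 0.5056611884623611 0.5765151688267208 z [0.1443 0.433  0.4506]
-0.34 1088 0.5053992699899028 0.5606267176492815 z [0.4265 0.4334 0.4507]
-0.335 1052 0.505753714439596 0.5156301730478593 z [0.4288 0.4333 0.4507]
base 16 [ 0.5086 -0.4438  0.005 ] [ 0.5879 -0.3874  0.0103]
```

View pics/wc2.png

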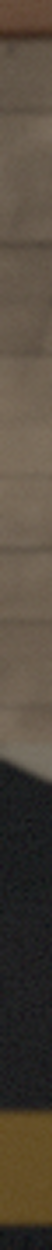

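My mask included the gripper itself and the crop went wrong. I'll redo it from the stored picture with z limited.

```bash
python3 - <<'E'
from h import *
im,W=cloud('wrist')
sel=(W[...,0]>.47)&(W[...,0]<.63)&(W[...,1]>-.46)&(W[...,1]<-.31)&(W[...,2]>.1)&(W[...,2]<.19)
v,u=np.where(sel); print(u.min(),u.max(),v.min(),v.max())
u0,v0=u.min()-12,max(v.min()-12,0); c=im[v0:v.max()+12,u0:u.max()+12]
save('wc3.png',cv2.resize(c,None,fx=4,fy=4,interpolation=cv2.INTER_CUBIC)); print(u0,v0)
P=W[sel]
ys=[];mid=[];ze=[]
for y in np.arange(-.42,-.34,.004):
    S=P[abs(P[:,1]-y)<.002]
    if len(S)>5:
        top=S[S[:,2]>np.percentile(S[:,2],50)]
        print(round(y,3),len(S),S[:,0].min(),S[:,0].max(),'mid',(S[:,0].min()+S[:,0].max())/2,'z',np.percentile(S[:,2],[2,50,98]))
# lens: fit surface of points y>-0.37: cylinder axis via quadratic  z = a - b (x - x0 - k(y-y0))^2
L=P[(P[:,1]>-.383)&(P[:,1]<-.345)&(P[:,2]>.135)]
from scipy.optimize import least_squares
f=lambda p:np.hypot(L[:,0]-p[0]-p[1]*(L[:,1]+.365),L[:,2]-p[2])-p[3]-p[4]*(L[:,1]+.365)
r=least_squares(f,[.548,0,.13,.03,0],loss='soft_l1',f_scale=.001); print('lens axis x0,slope,z,r,taper',r.x,'rms',np.sqrt(np.mean(r.fun**2)))
# back and front edges of body
for a,b in((.155,.17),):
  S=P[(P[:,2]>a)]
  xs=np.arange(.505,.597,.008); bk=[S[abs(S[:,0]-x)<.004][:,1].min() for x in xs]; print('back',np.round(bk,4),np.polyfit(xs,bk,1))
xs=np.arange(.53,.57,.005); fr=[P[(abs(P[:,0]-x)<.003)][:,1].max() for x in xs]; print('front',np.round(fr,4),np.polyfit(xs,fr,1))
E
```

```text
289 371 58 167
277 46
-0.42 240 0.5021445132692778 0.5991933717185249 mid 0.5506689424939013 z [0.1506 0.1593 0.162 ]
-0.416 385 0.49780819824578726 0.5999720856054828 mid 0.548890141925635 z [0.1598 0.1626 0.1707]
-0.412 444 0.49838700317520446 0.6000489884879594 mid 0.5492179958315819 z [0.1605 0.1641 0.1738]
-0.408 453 0.49833618243434424 0.5999789536636628 mid 0.5491575680490035 z [0.1606 0.1666 0.1741]
-0.404 441 0.49818976894892447 0.6000716500540851 mid 0.5491307095015048 z [0.1599 0.1669 0.1741]
-0.4 481 0.49816778270174167 0.600012203475488 mid 0.5490899930886148 z [0.1606 0.1673 0.174 ]
-0.396 453 0.498001601953306 0.6013192270007244 mid 0.5496604144770152 z [0.1594 0.1673 0.1742]
-0.392 464 0.4979204318311242 0.6010947566162034 mid 0.5495075942236638 z [0.1599 0.1666 0.1716]
-0.388 480 0.49792943555232455 0.599876790210456 mid 0.5489031128813903 z [0.1584 0.1617 0.1705]
-0.384 387 0.5002708614988288 0.5946001925700882 mid 0.5474355270344585 z [0.1288 0.1577 0.1611]
-0.38 331 0.500667968742353 0.5781546402381502 mid 0.5394113044902515 z [0.139  0.1569 0.1609]
-0.376 293 0.5
[... 462 characters left out ...]
59 ]
-0.356 214 0.5231154688759901 0.5773919788775672 mid 0.5502537238767786 z [0.137  0.155  0.1592]
-0.352 210 0.5241808169019855 0.5765272643239003 mid 0.5503540406129429 z [0.1362 0.1546 0.1579]
-0.348 209 0.5240125265818271 0.5764847020606325 mid 0.5502486143212297 z [0.1354 0.1542 0.158 ]
-0.344 161 0.5237434458597062 0.5765151688267208 mid 0.5501293073432135 z [0.1392 0.1529 0.1576]
lens axis x0,slope,z,r,taper [ 0.5494  0.0721  0.1297  0.0288 -0.0922] rms 0.004340802323876831
back [-0.4185 -0.4194 -0.4191 -0.42   -0.4195 -0.4203 -0.42   -0.4208 -0.4204
 -0.421  -0.4206 -0.4217] [-0.0279 -0.4048]
front [-0.342  -0.3425 -0.3418 -0.3418 -0.3421 -0.3421 -0.3421 -0.3432] [-0.0187 -0.3319]
```

View pics/wc3.png

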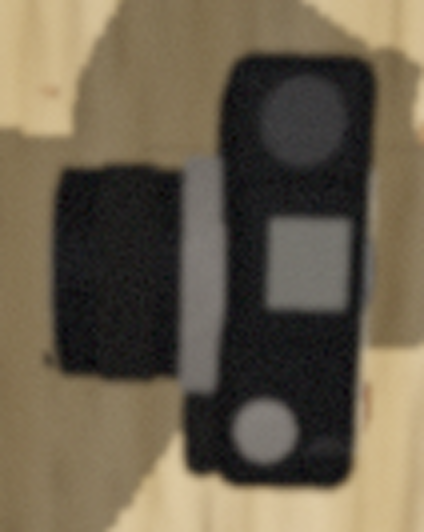

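The two views agree on the camera:
- **Lens:** its centre is at x≈0.550 and its front at y≈-0.341.
- **Yaw:** about -0.025, from the body's back and front edges and its outline.
- **Focus point:** about (0.553,-0.221,0.13).

The board foot should therefore go at about (0.555,-0.142), 32 mm off the chest face for a 20° lean. Next I'll fly over the rack and block.

```bash
python3 -m handwheel '[[[0,-0.06,-0.1,0],[-0.02,-0.18,-0.16,0],[-0.03,-0.3,-0.18,0],[-0.04,-0.42,-0.18,0],[-0.05,-0.54,-0.18,0]]]'; python3 -m handwheel '[[[-0.02,-0.12,0,0],[-0.03,-0.24,0,0],[-0.04,-0.36,0,0],[-0.04,-0.48,0,0],[-0.04,-0.55,0,0]]]' ; python3 -m handwheel '[[[0,-0.05,0,0],[0,-0.05,0,0],[0,-0.05,0,0]]]'
python3 -c "
from h import *
im,d=grab('wrist'); save('wrist2.png',im); print(ctrl.get_obs()['joint_pos'],ctrl.get_obs()['position'])"
```

```text
t: 2.88
position: [0.4579, -0.0979, 0.4232]
tcp_rot: [3.141, -0.005, 0.002]
wrist_force: [0.6, 0.3, 0.3]
opening: 0.0936
t: 3.5
position: [0.4369, 0.1782, 0.423]
tcp_rot: [-3.14, -0.004, 0.005]
wrist_force: [-0.1, 0.3, -0.7]
opening: 0.0929
t: 3.88
position: [0.4378, 0.1989, 0.4217]
tcp_rot: [3.142, -0.002, 0.001]
wrist_force: [0.2, 0.3, -0.2]
opening: 0.093
[-0.1853  0.1261 -0.4069  1.8335  0.0546  1.1915 -2.1807] [0.4379 0.1985 0.4215]
```

View pics/wrist2.png

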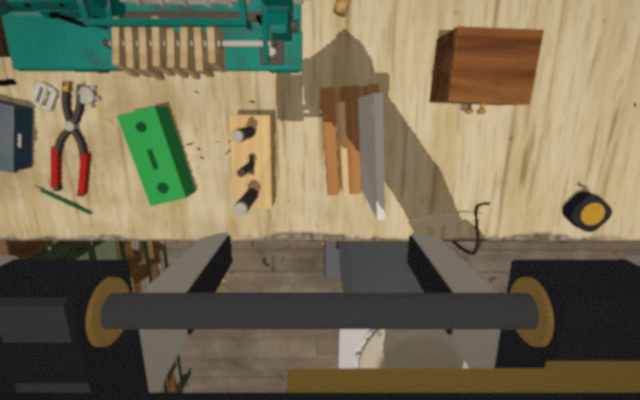

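The picture shows the white board's top edge near (375,150), shaded grey on the side. The rails and plywood pattern are at (330–355,140), the light block with iron and punches at (250,160), and the green decoy at (157,155).

Candidates, with pixels in wrist2:
- **Board:** white panel (375,150) or plywood pattern (~345,140). I choose the white, taller one.
- **Block:** light wood (250,160) or green (157,155). I choose the light wood.
- **Iron:** middle tool (247,167) or punches (243,132) and (245,203). I choose the middle one, in the slot.

A close crop will check these.

```bash
python3 - <<'E'
from h import *
im,W=cloud('wrist')
save('rk.png',cv2.resize(im[75:235,220:400],None,fx=4,fy=3.7,interpolation=cv2.INTER_CUBIC))
A=W.reshape(-1,3)
def R(n,m):
    S=A[m]; r=cv2.minAreaRect(S[:,:2].astype(np.float32)); print(n,len(S),'z',np.percentile(S[:,2],[2,50,98]),'rect',np.round(r[0],4),np.round(r[1],4),round(r[2],2), 'min',S.min(0),'max',S.max(0))
box=lambda x0,x1,y0,y1,z0,z1:(A[:,0]>x0)&(A[:,0]<x1)&(A[:,1]>y0)&(A[:,1]<y1)&(A[:,2]>z0)&(A[:,2]<z1)
R('boardtop',box(.36,.58,.08,.22,.180,.2))
R('patterntop',box(.36,.58,.08,.22,.105,.122)&(A[:,1]>.15))
R('rack',box(.34,.58,.06,.24,.038,.05))
R('block',box(.33,.53,.25,.37,.045,.055))
for z0 in(.06,.08,.10,.115,.12,.125):
  R('tools%.3f'%z0,box(.33,.53,.25,.37,z0,.15))
R('iron',box(.41,.45,.25,.37,.06,.15))
R('irontop',box(.41,.45,.25,.37,.118,.15))
R('p1top',box(.35,.41,.25,.37,.122,.15))
R('p2top',box(.45,.51,.25,.37,.122,.15))
E
```

```text
boardtop 1242 z [0.1819 0.1904 0.1921] rect [0.4534 0.1265] [0.1499 0.0105] 3.85 min [0.3784 0.1164 0.1801] max [0.5283 0.1366 0.193 ]
patterntop 583 z [0.1087 0.1155 0.1175] rect [0.49   0.1748] [0.1984 0.0382] 17.75 min [0.3912 0.156  0.105 ] max [0.5797 0.22   0.1201]
rack 3032 z [0.0391 0.0414 0.0441] rect [0.4601 0.1458] [0.172  0.0887] 3.84 min [0.3724 0.107  0.0381] max [0.5486 0.1948 0.0495]
block 2891 z [0.048  0.0502 0.0522] rect [0.4273 0.3063] [0.0625 0.1493] 89.06 min [0.3523 0.2743 0.0451] max [0.5023 0.3382 0.0546]
tools0.060 816 z [0.063  0.1245 0.1407] rect [0.4269 0.3071] [0.1171 0.0204] 0.0 min [0.3684 0.2969 0.0601] max [0.4855 0.3173 0.142 ]
tools0.080 701 z [0.0838 0.1262 0.1408] rect [0.4268 0.3071] [0.1169 0.0204] 0.0 min [0.3684 0.2969 0.0801] max [0.4853 0.3173 0.142 ]
tools0.100 579 z [0.1027 0.1316 0.1408] rect [0.4268 0.3064] [0.1169 0.0188] 0.08 min [0.3684 0.2969 0.1002] max [0.4853 0.3158 0.142 ]
tools0.115 485 z [0.1161 0.1376 0.1409] rect [0.4268 0.3062] [0.0187 0.1167] 89.77 min [0.3684 0.297  0.1152] max [0.4851 0.3158 0.142 ]
tools0.120 450 z [0.1207 0.138  0.1409] rect [0.4268 0.3062] [0.0187 0.1167] 89.77 min [0.3684 0.297  0.1201] max [0.4851 0.3158 0.142 ]
tools0.125 390 z [0.1252 0.1385 0.1409] rect [0.4268 0.3053] [0.0187 0.1167] 88.63 min [0.3684 0.297  0.125 ] max [0.4851 0.3158 0.142 ]
iron 158 z [0.0621 0.1156 0.1266] rect [0.4253 0.3058] [0.0115 0.0119] 85.99 min [0.4192 0.3002 0.0601] max [0.4312 0.3118 0.1275]
irontop 71 z [0.12   0.125  0.1267] rect [0.4252 0.3059] [0.0111 0.0119] 84.37 min [0.4196 0.3003 0.1185] max [0.4312 0.3118 0.1275]
p1top 203 z [0.1243 0.139  0.1409] rect [0.3778 0.3065] [0.0187 0.0186] 87.44 min [0.3684 0.297  0.1225] max [0.3871 0.3158 0.142 ]
p2top 162 z [0.1251 0.1383 0.1403] rect [0.477  0.3051] [0.0163 0.0158] 51.7 min [0.4688 0.2974 0.1228] max [0.4851 0.3134 0.1408]
```

View pics/rk.png

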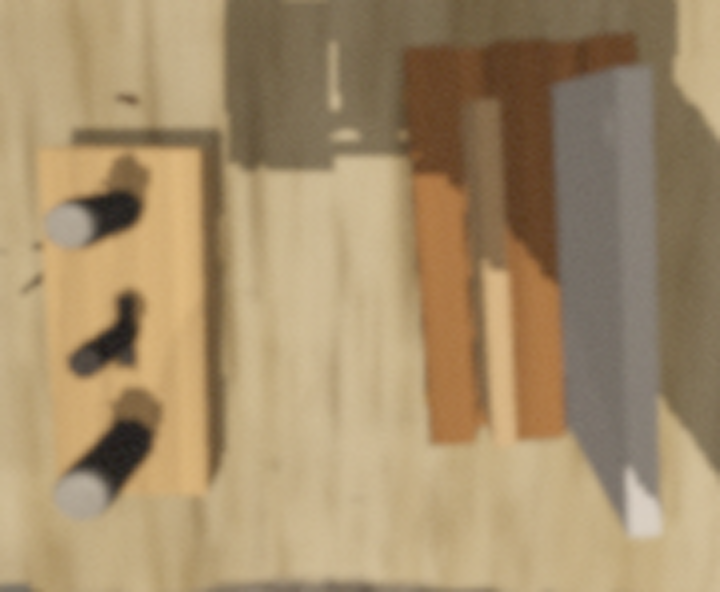

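The crop confirms the choices. The white board's top edge is 150 x 10.5 mm at z≈0.190, centre (0.4534,0.1265), yaw +0.067. The iron is at (0.4252,0.3058), top z≈0.125, and the block's yaw is -0.015. I'll grasp the board with the fingertips at z=0.145, clear of the pattern's top at 0.115.

```bash
python3 -c "
from h import *
to(.4534,.1265,.27,.067)"; python3 -m handwheel '[[[0.01,0.07,0.08,-0.02],[0.03,0.14,0.18,-0.04],[0.031,0.144,0.29,-0.042],[0.031,0.144,0.3,-0.042],[0.031,0.144,0.3,-0.042]]]'; python3 -c "
from h import *
to(.4534,.1265,.145,.067)"
```

```text
at [0.4379 0.1985 0.4215] yaw -0.00035457291766727295 t 3.92 row [0.0306 0.144  0.303 ] -0.0429 rows>= 2.7
t: 4.55
position: [0.4541, 0.1276, 0.272]
tcp_rot: [-3.141, -0.001, 0.066]
wrist_force: [0.9, 0.1, 0.1]
opening: 0.0929
at [0.4541 0.1276 0.272 ] yaw 0.06628486742526118 t 4.55 row [-0.0018  0.0022  0.254 ] -0.0005 rows>= 2.0
```

```bash
python3 -m handwheel '[[[-0.001,0.001,0.08,0],[-0.001,0.001,0.16,0],[-0.001,0.001,0.22,0],[-0.001,0.001,0.25,0],[-0.001,0.001,0.254,0]]]'; python3 -m handwheel '[[[0,0,0,0],[0,0,0,0],[0,0,0,0],[0,0,0,0],[0,0,0,0]]]' -1;  python3 -c "
from h import *
im,d=grab('wrist'); save('wrist3.png',im); to(.4534,.1265,.145,.067)"
```

```text
t: 5.18
position: [0.4541, 0.1276, 0.1446]
tcp_rot: [-3.141, -0.002, 0.067]
wrist_force: [-1.0, 0.2, 0.4]
opening: 0.0932
t: 5.8
position: [0.453, 0.1267, 0.1437]
tcp_rot: [3.142, -0.0, 0.066]
wrist_force: [0.5, 0.1, -0.3]
opening: 0.0476
at [0.453  0.1268 0.1436] yaw 0.06642650924377325 t 5.85 row [ 0.0008  0.0006 -0.0027] -0.0004 rows>= 0.0
```

View pics/wrist3.png

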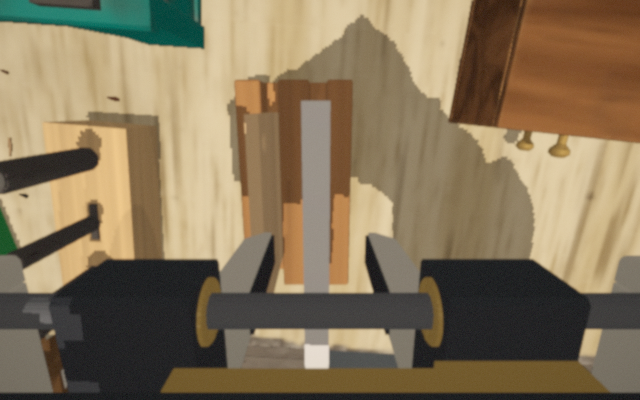

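The board edge sits midway between the closing fingers, at column about 316. The opening is still 48 mm, so I'll let them finish.

```bash
python3 -m handwheel '[[[0,0,0,0],[0,0,0,0],[0,0,0,0],[0,0,0,0],[0,0,0,0]]]'; python3 -m handwheel '[[[0,0,0,0],[0,0,0,0]]]'
```

```text
t: 6.48
position: [0.453, 0.1268, 0.1436]
tcp_rot: [-3.142, 0.0, 0.067]
wrist_force: [0.5, -0.4, -0.3]
opening: 0.0099
t: 6.72
position: [0.453, 0.1268, 0.1436]
tcp_rot: [-3.142, 0.0, 0.067]
wrist_force: [0.9, -0.6, -1.6]
opening: 0.01
```

```bash
python3 -m handwheel '[[[0,0,-0.04,0],[0,0,-0.1,0],[0,0,-0.18,0],[0,0,-0.26,0],[0,0,-0.32,0]]]'; python3 -c "
from h import *
to(.555,-.1417,.304,-.03)"
```

```text
t: 7.35
position: [0.4527, 0.1267, 0.3051]
tcp_rot: [3.142, -0.001, 0.066]
wrist_force: [0.3, -0.1, -2.0]
opening: 0.0099
at [0.4527 0.1267 0.3051] yaw 0.06644128528578341 t 7.35 row [0.1684 0.5491 0.0023] 0.0614 rows>= 4.6
```

```bash
python3 -m handwheel '[[[0.02,0.07,0,0.01],[0.05,0.17,0,0.03],[0.08,0.27,0,0.04],[0.11,0.37,0,0.06],[0.14,0.46,0,0.061]]]';python3 -m handwheel '[[[0.02,0.06,0,0],[0.029,0.085,0,0],[0.029,0.088,0,0],[0.029,0.088,0,0]]]'; python3 -c "
from h import *
to(.555,-.1417,.304,-.03)
for c in('wrist','side','top'):
  im,d=grab(c); save(c+'4.png',im)
im,W=cloud('top'); A=W[np.isfinite(W[...,0])]
S=A[(A[:,0]>.45)&(A[:,0]<.66)&(A[:,1]>-.22)&(A[:,1]<-.06)&(A[:,2]>.33)&(A[:,2]<.36)]
print(len(S), S.min(0) if len(S) else 0,S.max(0) if len(S) else 0)
im,W=cloud('wrist'); A=W[np.isfinite(W[...,0])]
S=A[(A[:,0]>.45)&(A[:,0]<.66)&(A[:,1]>-.16)&(A[:,1]<-.12)&(A[:,2]>.335)&(A[:,2]<.36)]
print(len(S),S.min(0),S.max(0),cv2.minAreaRect(S[:,:2].astype(np.float32)),np.median(S[:,2]))
"
```

```text
t: 7.98
position: [0.538, -0.1, 0.3033]
tcp_rot: [3.141, 0.001, -0.03]
wrist_force: [0.8, 0.4, -1.8]
opening: 0.01
t: 8.48
position: [0.551, -0.1409, 0.3036]
tcp_rot: [-3.141, 0.0, -0.028]
wrist_force: [0.6, 0.6, -3.1]
opening: 0.0097
at [ 0.551  -0.1409  0.3036] yaw -0.027640461111506198 t 8.47 row [ 0.0081  0.0013 -0.0009] 0.0015 rows>= 0.1
54 [ 0.4757 -0.141   0.3305] [ 0.5306 -0.1344  0.3552]
6945 [ 0.5167 -0.1599  0.335 ] [ 0.6259 -0.1222  0.36  ] ((0.5712720155715942, -0.14370620250701904), (0.036817796528339386, 0.10774381458759308), 75.4283676147461) 0.3504899949127752
```

View pics/wrist4.png

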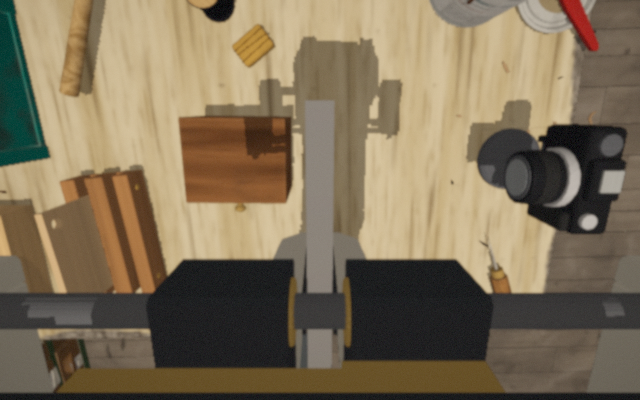

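View pics/side4.png

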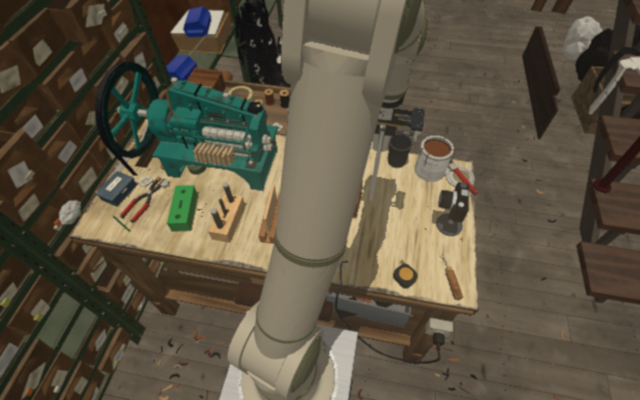

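The board hangs straight in the fingers between the chest and the camera. The base disc of the bench camera is clearly visible here, around (508,158), so I'll check the camera's origin against it.

```bash
python3 - <<'E'
from h import *
from scipy.optimize import least_squares
im,W=cloud('wrist')
m=(W[...,2]>.005)&(W[...,2]<.03)&(W[...,0]>.49)&(W[...,0]<.61)&(W[...,1]<-.33)&(W[...,1]>-.46)
S=W[m]; print(len(S),np.percentile(S[:,2],[5,50,95]),S.min(0),S.max(0))
h=cv2.convexHull(S[:,:2].astype(np.float32))[:,0]
h=h[h[:,1]>-.395]
r=least_squares(lambda p:np.hypot(h[:,0]-p[0],h[:,1]-p[1])-.042,[.55,-.4],loss='soft_l1',f_scale=.001); print('base c',r.x,np.abs(r.fun).max())
# chest face again, now with this view
A=W[np.isfinite(W[...,0])]
C=A[(A[:,2]>.082)&(A[:,2]<.095)&(A[:,0]>.49)&(A[:,0]<.64)&(A[:,1]>-.12)&(A[:,1]<.04)]
print('chest',cv2.minAreaRect(C[:,:2].astype(np.float32)),C.min(0),C.max(0))
# lens front ring
L=A[(A[:,0]>.5)&(A[:,0]<.6)&(A[:,1]>-.36)&(A[:,1]<-.32)&(A[:,2]>.09)&(A[:,2]<.17)]
print('lens',L.min(0),L.max(0))
xs=np.arange(.53,.572,.006); print([round(float(np.percentile(L[abs(L[:,0]-x)<.003][:,1],98)),4) for x in xs])
to(.555,-.1417,.1436-.010,-.03)
E
```

```text
1906 [0.0084 0.013  0.0153] [ 0.5081 -0.4571  0.005 ] [ 0.5956 -0.3605  0.0195]
base c [ 0.5495 -0.4026] 0.0005179586169469508
chest ((0.5679510235786438, -0.045270100235939026), (0.11817661672830582, 0.0977478176355362), 88.08135986328125) [ 0.5179 -0.1058  0.0826] [0.6182 0.0151 0.0911]
lens [ 0.5229 -0.36    0.105 ] [ 0.5783 -0.3402  0.1601]
[-0.3416, -0.3409, -0.3412, -0.3411, -0.3414, -0.3415, -0.3417]
at [ 0.5512 -0.1411  0.3038] yaw -0.027486102866244755 t 8.62 row [0.0076 0.001  0.3404] 0.0016 rows>= 2.7
```

The base circle gives an origin of (0.5495,-0.4026), and the lens front lies 61 mm ahead of it, as described. Now I'll lower the board, slowly near the bench.

```bash
python3 -m handwheel '[[[0.007,0.001,0.07,0],[0.007,0.001,0.17,0],[0.007,0.001,0.26,0],[0.007,0.001,0.32,0],[0.007,0.001,0.332,0]]]'; python3 -m handwheel '[[[0,0,0.003,0],[0,0,0.006,0],[0,0,0.006,0]]]'; python3 -c "
from h import *
to(.555,-.1417,.1336,-.03)"
```

```text
t: 9.25
position: [0.5539, -0.1421, 0.1361]
tcp_rot: [-3.141, 0.003, -0.028]
wrist_force: [0.2, 0.5, -1.9]
opening: 0.01
t: 9.62
position: [0.5553, -0.1432, 0.1356]
tcp_rot: [3.141, -0.002, -0.029]
wrist_force: [-0.8, -0.1, -2.8]
opening: 0.0096
at [ 0.5553 -0.1432  0.1356] yaw -0.02938463982519557 t 9.62 row [-0.0007 -0.0029  0.004 ] 0.0004 rows>= 0.0
```

```bash
for i in 1; do python3 -m handwheel '[[[0,0,0.002,0],[0,0,0.004,0],[0,0,0.004,0],[0,0,0.004,0]]]'; done
```

```text
t: 10.12
position: [0.5552, -0.1431, 0.1336]
tcp_rot: [3.141, -0.001, -0.029]
wrist_force: [-1.7, 0.3, 6.2]
opening: 0.0098
```

It touches at 0.1336, as predicted. The foot is 33.5 mm off the chest, which gives about 21°. I'll bring it 3 mm nearer for a little more friction margin, then release to a partial opening so the fingers stay loosely around the board.

```bash
python3 -m handwheel '[[[0,0,-0.006,0],[0,-0.006,-0.006,0],[0,-0.006,-0.003,0],[0,-0.006,-0.001,0],[0,-0.006,-0.001,0]]]'; python3 -m handwheel '[[[0,0,0,0],[0,0,0,0],[0,0,0,0],[0,0,0,0],[0,0,0,0]]]' -0.2;  python3 -c "
from h import *
im,d=grab('wrist'); save('wrist5.png',im)
to(.555,-.14,.152,-.03)
"
```

```text
t: 10.75
position: [0.5549, -0.1398, 0.1336]
tcp_rot: [-3.142, -0.0, -0.029]
wrist_force: [-1.3, 1.2, 7.1]
opening: 0.0098
t: 11.38
position: [0.5549, -0.1401, 0.133]
tcp_rot: [-3.142, 0.0, -0.029]
wrist_force: [-0.1, 1.6, 0.1]
opening: 0.0375
at [ 0.5549 -0.1401  0.1331] yaw -0.029286865904854853 t 11.43 row [ 0.0002 -0.0001 -0.0379] 0.0005 rows>= 0.3
```

View pics/wrist5.png

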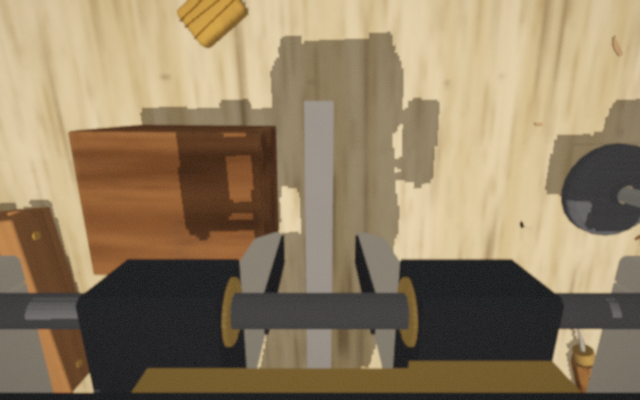

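The board stands upright on its own, midway between the open fingers at column about 318. I'll raise the tips to 0.152 and carry the top slowly back towards the chest, with the rear finger catching it.

```bash
python3 -m handwheel '[[[0,0,-0.02,0],[0,-0.01,-0.038,0],[0,-0.02,-0.038,0],[0,-0.03,-0.038,0],[0,-0.038,-0.038,0]]]'; python3 -m handwheel '[[[0,-0.006,0,0],[0,-0.012,0,0],[0,-0.018,0,0],[0,-0.024,0,0],[0,-0.03,0,0]]]';  python3 -c "
from h import *
im,d=grab('wrist'); save('wrist6.png',im)
to(.555,-.0845,.152,-.03)
"
```

```text
t: 12.05
position: [0.5553, -0.1205, 0.1519]
tcp_rot: [-3.142, 0.0, -0.029]
wrist_force: [0.0, -0.6, 0.4]
opening: 0.0374
t: 12.68
position: [0.5559, -0.1058, 0.1521]
tcp_rot: [-3.142, 0.0, -0.029]
wrist_force: [-0.1, 1.3, -0.4]
opening: 0.0371
at [ 0.5559 -0.1054  0.1521] yaw -0.02882229871807107 t 12.72 row [-0.003  -0.0417  0.0002] 0.0007 rows>= 0.3
```

View pics/wrist6.png

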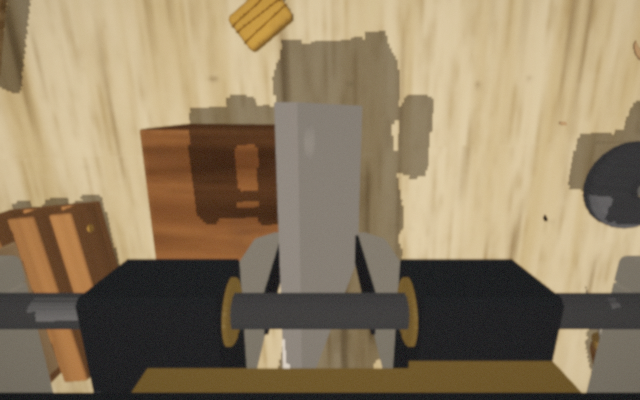

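The board has tipped and now rests on the rear finger; its camera-facing side shows from column 300 to 362. I'll keep lowering it onto the chest.

```bash
python3 -m handwheel '[[[0,-0.008,0,0],[0,-0.016,0,0],[0,-0.024,0,0],[0,-0.032,0,0],[0,-0.04,0,0]]]'; python3 -m handwheel '[[[0,-0.001,0,0],[0,-0.001,0,0]]]';  python3 -c "
from h import *
im,d=grab('wrist'); save('wrist7.png',im)
to(.555,-.0845,.152,-.03)
im,W=cloud('wrist'); A=W[np.isfinite(W[...,0])]
S=A[(A[:,0]>.58)&(A[:,0]<.625)&(A[:,1]>-.16)&(A[:,1]<-.03)&(A[:,2]>.02)&(A[:,2]<.2)]
for z in np.arange(.02,.19,.01):
  q=S[abs(S[:,2]-z)<.003]
  if len(q): print(round(z,3),len(q),q[:,1].min(),q[:,1].max())
"
```

```text
t: 13.35
position: [0.5565, -0.0858, 0.1521]
tcp_rot: [3.142, -0.0, -0.029]
wrist_force: [0.4, -0.7, 0.2]
opening: 0.0373
t: 13.6
position: [0.5565, -0.0856, 0.1521]
tcp_rot: [3.142, 0.0, -0.029]
wrist_force: [0.2, 0.5, 0.1]
opening: 0.0373
at [ 0.5565 -0.0857  0.1521] yaw -0.029344425773702332 t 13.65 row [-0.003  -0.0023  0.0002] 0.0004 rows>= 0.0
0.02 33 -0.14137338803334154 -0.13903032586104302
0.03 91 -0.13852516839753956 -0.046836251110062455
0.04 86 -0.1349941625770703 -0.032037202092260623
0.05 141 -0.1310369847129142 -0.030268972829441236
0.06 112 -0.1280551682121518 -0.052555630944174904
0.07 110 -0.12372636982654271 -0.030701498371907894
0.08 162 -0.12021195201731442 -0.030653180172914643
0.09 3131 -0.11684538568204157 -0.03000124802999856
0.1 166 -0.11308783481292564 -0.10984693360140049
0.11 201 -0.10953355549487086 -0.10639313649630804
0.12 227 -0.10561820506942364 -0.10250228191433008
0.13 255 -0.10201236143435663 -0.0989369023300252
0.14 295 -0.09862459897313565 -0.09511342957432259
0.15 581 -0.09507671118106031 -0.08789462102807036
0.16 278 -0.09147685231154642 -0.08744111254099197
0.17 2404 -0.08824226798676761 -0.07484425279974907
```

View pics/wrist7.png

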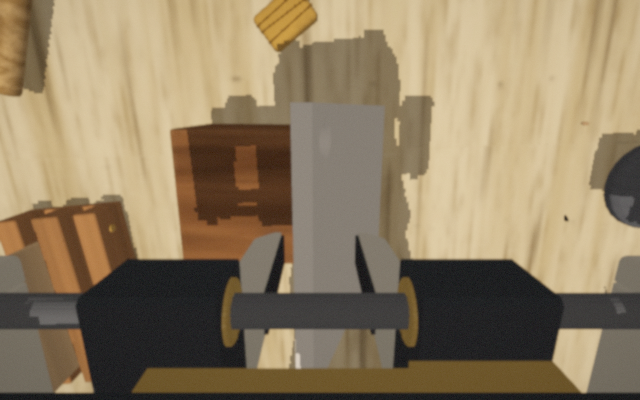

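Fitting the front face gives a slope of 19.9°, and its back meets the chest edge to within 1 mm. Both fingers are about 8–10 mm clear, so I'll rise straight up and check from above.

```bash
python3 -m handwheel '[[[0,0,-0.03,0],[0,0,-0.09,0],[0,0,-0.2,0],[0,0,-0.32,0],[0,0,-0.44,0]]]'; python3 -m handwheel '[[[-0.1,-0.05,-0.06,0],[-0.2,-0.1,-0.06,0],[-0.2,-0.1,-0.06,0]]]';  python3 -c "
from h import *
im,d=grab('wrist'); save('wrist8.png',im)
im,W=cloud('wrist'); A=W[np.isfinite(W[...,0])]
S=A[(A[:,0]>.46)&(A[:,0]<.65)&(A[:,1]>-.16)&(A[:,1]<-.06)&(A[:,2]>.02)&(A[:,2]<.19)]
T=S[S[:,2]>.164]; print('top',T.max(0),T.min(0),cv2.minAreaRect(T[:,:2].astype(np.float32)))
for x in(.49,.53,.58,.62):
  q=[]
  for z in np.arange(.02,.165,.01):
    r=S[(abs(S[:,2]-z)<.003)&(abs(S[:,0]-x)<.01)]
    if len(r): q.append((z,r[:,1].min()))
  q=np.array(q); p=np.polyfit(q[:,0],q[:,1],1); print(x,len(q),np.degrees(np.arctan(p[0])),p[1])
C=A[(A[:,2]>.084)&(A[:,2]<.095)&(A[:,0]>.49)&(A[:,0]<.64)&(A[:,1]>-.08)&(A[:,1]<.04)]
print('chest',cv2.minAreaRect(C[:,:2].astype(np.float32)),C.min(0),C.max(0))
"
```

```text
t: 14.28
position: [0.556, -0.0856, 0.3754]
tcp_rot: [-3.142, -0.001, -0.029]
wrist_force: [0.4, 0.0, -1.2]
opening: 0.0372
t: 14.65
position: [0.4549, -0.031, 0.4042]
tcp_rot: [3.141, -0.002, -0.027]
wrist_force: [0.8, 0.4, 0.4]
opening: 0.0371
top [ 0.6322 -0.0728  0.1755] [ 0.482  -0.0889  0.164 ] ((0.5571122765541077, -0.08086439967155457), (0.01309944037348032, 0.15006592869758606), 88.41943359375)
0.49 15 19.861996055304594 -0.14555655435266038
0.53 15 19.985959373998874 -0.14717050308347607
0.58 15 19.749630317402488 -0.14805809285648436
0.62 15 19.80354575882029 -0.14954709435490204
chest ((0.568960964679718, -0.03346996009349823), (0.09487415105104446, 0.09717004001140594), 88.55313110351562) [ 0.5192 -0.0797  0.0851] [0.6183 0.0144 0.0918]
```

View pics/wrist8.png

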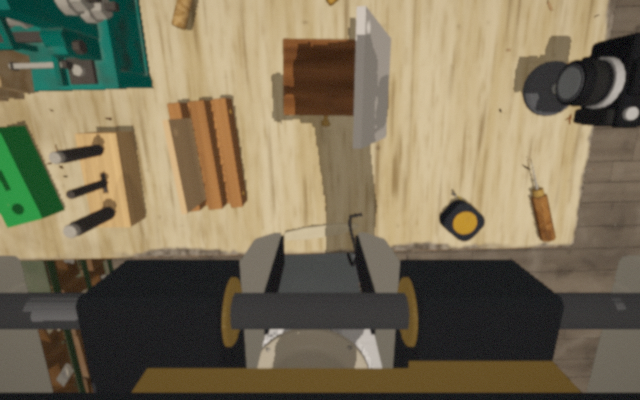

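Step 1 looks good:
- **Board:** it leans 19.9°, yaw -0.028, centred at x≈0.557, with the upper edge at about 0.17.
- **Chest:** it hasn't moved; its far corner is still at (0.618,0.015).

Next is the iron.

```bash
python3 -c "
from h import *
to(.4252,.3058,.25,-.015)"; python3 -m handwheel '[[[0,-0.12,0,0],[0,-0.24,0,0],[-0.02,-0.36,0.02,0],[-0.03,-0.48,0.04,0],[-0.04,-0.6,0.1,0]]]' 0; python3 -c "
from h import *
to(.4252,.3058,.25,-.015)"
```

```text
at [ 0.4567 -0.0321  0.4039] yaw -0.02806043238061484 t 14.7 row [-0.0828 -0.674   0.3071] -0.0083 rows>= 6.0
t: 15.32
position: [0.4484, 0.2658, 0.355]
tcp_rot: [-3.14, -0.002, -0.031]
wrist_force: [0.9, -0.5, -0.5]
opening: 0.0468
at [0.4484 0.2658 0.355 ] yaw -0.030553938473349085 t 15.32 row [-0.0494 -0.0781  0.21  ] -0.0099 rows>= 1.8
```

```bash
python3 -m handwheel '[[[-0.03,-0.05,0.1,-0.008],[-0.045,-0.074,0.18,-0.008],[-0.045,-0.074,0.2,-0.008],[-0.045,-0.074,0.2,-0.008]]]'; python3 -c "
from h import *
to(.4252,.3058,.088,-.015)
im,d=grab('wrist'); save('wrist9.png',im)
im,W=cloud('wrist'); A=W[np.isfinite(W[...,0])]
S=A[(A[:,0]>.405)&(A[:,0]<.45)&(A[:,1]>.27)&(A[:,1]<.34)&(A[:,2]>.11)&(A[:,2]<.135)]
print(len(S),S.min(0),S.max(0))
print(ctrl.get_obs()['joint_pos'])
"
```

```text
t: 15.82
position: [0.4267, 0.3007, 0.2545]
tcp_rot: [3.141, 0.0, -0.018]
wrist_force: [-0.3, 0.1, 0.2]
opening: 0.046
at [0.4267 0.3007 0.2545] yaw -0.017908686361977955 t 15.82 row [-0.0031 -0.0104  0.3329] -0.0019 rows>= 2.7
183 [0.4185 0.3016 0.1109] [0.4309 0.3128 0.1276]
[-0.363   0.3452 -0.4728  1.998   0.2084  0.8435 -2.5402]
```

View pics/wrist9.png

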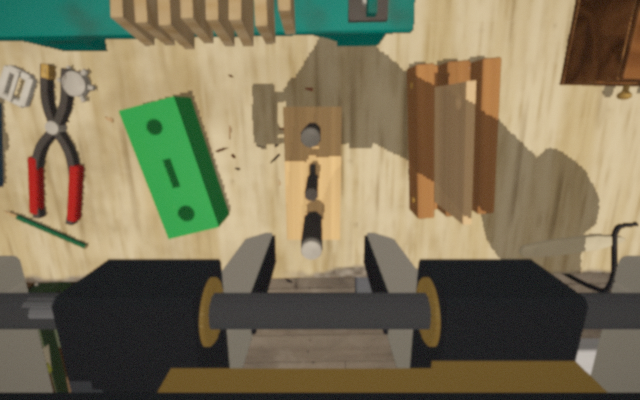

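The tips are lined up over the iron, the middle dark tool at (313,180), between punches at (311,135) and (312,240). But joint 7 is at -2.54, close to its -2.63 limit. A half turn gives the same grasp with plenty of range, so I'll turn here, clear of everything.

```bash
for i in 1; do python3 -m handwheel '[[[0,0,0,-0.11],[0,0,0,-0.22],[0,0,0,-0.33],[0,0,0,-0.44],[0,0,0,-0.56]]]';python3 -m handwheel '[[[0,0,0,-0.11],[0,0,0,-0.22],[0,0,0,-0.33],[0,0,0,-0.44],[0,0,0,-0.56]]]'; python3 -m handwheel '[[[0,0,0,-0.11],[0,0,0,-0.22],[0,0,0,-0.33],[0,0,0,-0.44],[0,0,0,-0.56]]]'; python3 -c "
from h import *
to(.4252,.306,.25,np.pi-.015); print(ctrl.get_obs()['joint_pos'])"; done
```

```text
t: 16.5
position: [0.4272, 0.3008, 0.2562]
tcp_rot: [3.14, -0.003, 0.866]
wrist_force: [0.5, 0.7, -0.1]
opening: 0.0466
t: 17.12
position: [0.4272, 0.3007, 0.2561]
tcp_rot: [3.138, 0.0, 1.744]
wrist_force: [0.6, 0.9, -0.5]
opening: 0.0462
t: 17.75
position: [0.4273, 0.3006, 0.256]
tcp_rot: [3.14, 0.003, 2.622]
wrist_force: [-0.0, -0.2, -0.1]
opening: 0.0467
at [0.4273 0.3006 0.256 ] yaw 2.6222137060945863 t 17.75 row [0.0091 0.0074 0.0119] -0.3211 rows>= 2.7
[ 0.0811  0.5398 -1.1697  1.9749  0.5915  1.0213 -0.3158]
```

Joint 3 has drifted to -1.17 (limit -1.29) during the turn, so I'll continue in small steps and watch it.

```bash
python3 -m handwheel '[[[0.002,0.002,0.004,-0.08],[0.004,0.004,0.008,-0.15]]]';  python3 -c "
from h import *
to(.4252,.306,.25,np.pi-.015); print(ctrl.get_obs()['joint_pos'])"
```

```text
t: 18.0
position: [0.4266, 0.3032, 0.2518]
tcp_rot: [3.141, 0.003, 2.855]
wrist_force: [0.4, -0.8, -0.4]
opening: 0.0464
at [0.4266 0.3032 0.2518] yaw 2.8554206298998226 t 18.0 row [0.0043 0.0045 0.0035] -0.1726 rows>= 1.5
[ 0.0933  0.5706 -1.2143  1.9768  0.63    1.0404 -0.1288]
```

```bash
python3 -m handwheel '[[[0.002,0.002,0.004,-0.08],[0.004,0.004,0.004,-0.1]]]';  python3 -c "
from h import *
to(.4252,.306,.25,np.pi-.015); print(ctrl.get_obs()['joint_pos'])"
```

```text
t: 18.25
position: [0.4249, 0.3058, 0.2493]
tcp_rot: [3.141, 0.002, 3.01]
wrist_force: [-0.3, 0.5, -0.0]
opening: 0.0465
at [0.4249 0.3058 0.2493] yaw 3.010036009830776 t 18.25 row [-0.0006  0.0004 -0.0013] -0.0742 rows>= 0.6
[ 0.0941  0.585  -1.233   1.9787  0.6469  1.0486  0.0014]
```

```bash
python3 -m handwheel '[[[0,0,0,-0.06],[0,0,0.05,-0.074],[0,0,0.1,-0.074],[0,0,0.1,-0.074]]]';  python3 -c "
from h import *
to(.4252,.306,.088,np.pi-.015); print(ctrl.get_obs()['joint_pos'])
im,d=grab('wrist'); save('wrist10.png',im)
im,W=cloud('wrist'); A=W[np.isfinite(W[...,0])]
S=A[(A[:,0]>.405)&(A[:,0]<.45)&(A[:,1]>.27)&(A[:,1]<.34)&(A[:,2]>.11)&(A[:,2]<.135)]
print(len(S),S.min(0),S.max(0))"
```

```text
t: 18.75
position: [0.4238, 0.3055, 0.1979]
tcp_rot: [-3.14, -0.001, 3.126]
wrist_force: [-0.1, -0.7, 0.5]
opening: 0.0462
at [0.4238 0.3055 0.1979] yaw 3.1257130212217668 t 18.75 row [-0.0028  0.0014  0.2198] -0.0006 rows>= 1.8
[ 0.0475  0.6451 -1.1825  2.0364  0.7375  0.9755  0.0324]
286 [0.4175 0.3019 0.1103] [0.4296 0.3135 0.1273]
```

View pics/wrist10.png

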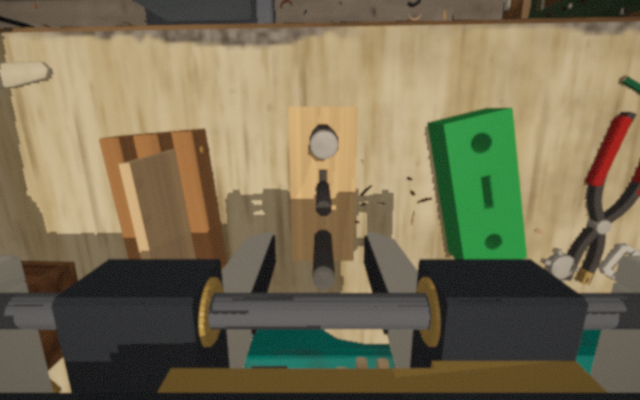

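From this opposite side the iron measures (0.4236,0.3077), and averaging both views gives (0.4245,0.3066). Joint 3 is easing off. I'll descend.

```bash
python3 -m handwheel '[[[-0.001,0.002,0.06,0],[-0.001,0.002,0.13,0],[-0.001,0.002,0.19,0],[-0.001,0.002,0.22,0],[-0.001,0.002,0.22,0]]]';  python3 -c "
from h import *
to(.4245,.3066,.088,np.pi-.015); print(ctrl.get_obs()['joint_pos'])"
```

```text
t: 19.42
position: [0.4243, 0.3076, 0.0886]
tcp_rot: [-3.142, 0.0, 3.128]
wrist_force: [-0.0, 0.4, -0.1]
opening: 0.0462
at [0.4243 0.3076 0.0886] yaw 3.127718203034006 t 19.43 row [-0.0004 -0.002   0.0012] 0.0007 rows>= 0.0
[-0.0719  0.77   -1.0203  2.1273  0.958   0.8116 -0.1532]
```

```bash
python3 -m handwheel '[[[0,0,0,0],[0,0,0,0],[0,0,0,0],[0,0,0,0],[0,0,0,0]]]' -1; python3 -m handwheel '[[[0,0,0,0],[0,0,0,0],[0,0,0,0]]]'
```

```text
t: 20.05
position: [0.4241, 0.3073, 0.0884]
tcp_rot: [-3.141, 0.0, 3.128]
wrist_force: [-0.4, -0.5, 3.4]
opening: 0.0117
t: 20.42
position: [0.4241, 0.3074, 0.0883]
tcp_rot: [-3.142, 0.0, 3.128]
wrist_force: [-0.3, -1.1, 3.8]
opening: 0.0117
```

I have the iron, with the opening at 11.7 mm on the 12 mm shank. I'll draw it straight up.

```bash
python3 -m handwheel '[[[0,0,-0.02,0],[0,0,-0.06,0],[0,0,-0.12,0],[0,0,-0.18,0],[0,0,-0.24,0]]]'; python3 -m handwheel '[[[0,0,-0.08,0],[0,0,-0.16,0],[0,0,-0.2,0],[0,0,-0.2,0]]]'; python3 -c "
from h import *
to(.553,-.222,.31,np.pi-.022); print(ctrl.get_obs()['joint_pos'])
for c in('side','wrist'):
  im,d=grab(c); save(c+'11.png',im)
im=np.load('side.npz')['im']; save('side11c.png',cv2.resize(im[120:280,150:350],None,fx=3.5,fy=3.5,interpolation=cv2.INTER_CUBIC))"
```

```text
t: 21.05
position: [0.4236, 0.3072, 0.2094]
tcp_rot: [-3.141, -0.001, 3.129]
wrist_force: [0.4, -0.2, -0.9]
opening: 0.0119
t: 21.55
position: [0.4242, 0.3075, 0.3089]
tcp_rot: [3.141, 0.002, 3.128]
wrist_force: [0.6, -0.9, -1.8]
opening: 0.0118
at [0.4242 0.3075 0.3089] yaw 3.127634916756732 t 21.55 row [-0.2724 -1.0552 -0.002 ] 0.0051 rows>= 8.7
[ 0.1256  0.5027 -1.2459  1.9016  0.532   1.1255  0.2309]
```

View pics/side11c.png

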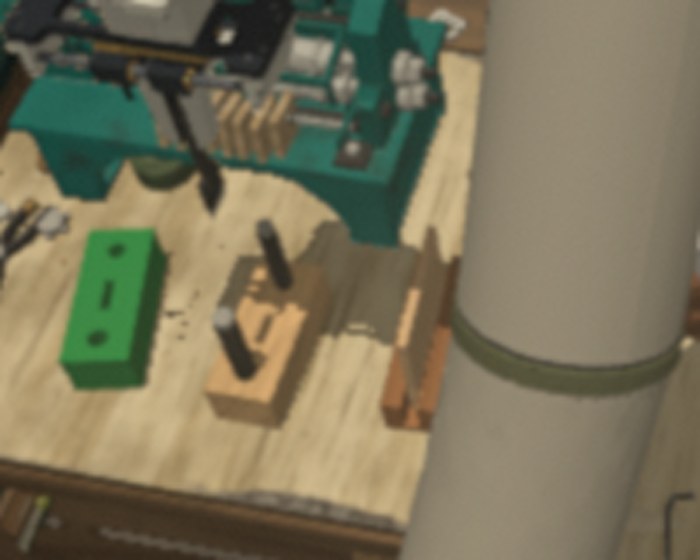

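View pics/wrist11.png

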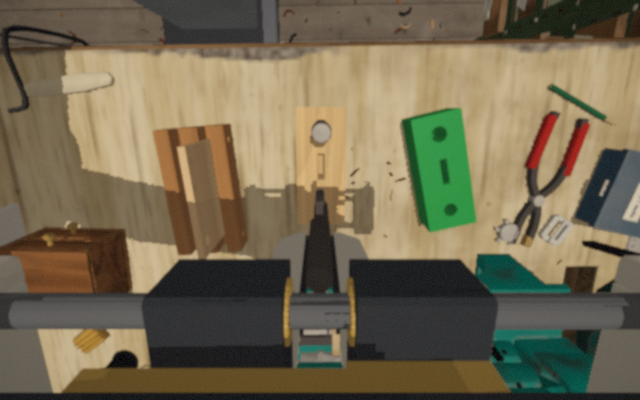

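The iron hangs teeth down in the fingers, the slot is empty, and both punches stand as before. Tips are at z≈0.23, above the board's top edge (0.17). I'll carry it across and watch joint 3.

```bash
python3 -m handwheel '[[[-0.01,-0.05,-0.01,0],[-0.03,-0.12,-0.02,0],[-0.05,-0.2,-0.02,0]]]'; python3 -c "
from h import *
to(.553,-.222,.31,np.pi-.022); print(ctrl.get_obs()['joint_pos'])"
```

```text
t: 22.02
position: [0.4474, 0.206, 0.3169]
tcp_rot: [-3.141, -0.002, 3.13]
wrist_force: [-0.2, 0.2, -1.8]
opening: 0.0115
at [0.4474 0.206  0.3169] yaw 3.1295269647973054 t 22.02 row [-0.2215 -0.8533  0.0135] 0.0063 rows>= 7.1
[ 0.3662  0.441  -1.2563  1.9482  0.4717  1.0984  0.4707]
```

```bash
python3 -m handwheel '[[[-0.03,-0.1,0,0],[-0.06,-0.2,0,0],[-0.08,-0.3,0,0]]]'; python3 -c "
from h import *
to(.553,-.222,.31,np.pi-.022); print(ctrl.get_obs()['joint_pos'])"
```

```text
t: 22.4
position: [0.4855, 0.0544, 0.3166]
tcp_rot: [3.141, -0.002, 3.128]
wrist_force: [0.6, 0.5, -1.7]
opening: 0.0116
at [0.4855 0.0544 0.3166] yaw 3.1281705397100072 t 22.4 row [-0.1425 -0.5509  0.0128] 0.0055 rows>= 4.6
[ 0.6894  0.4325 -1.2535  1.9561  0.4637  1.0917  0.7956]
```

```bash
python3 -m handwheel '[[[-0.03,-0.1,0,0],[-0.06,-0.2,0,0],[-0.09,-0.3,0,0],[-0.11,-0.4,0,0],[-0.13,-0.49,0,0]]]';python3 -m handwheel '[[[-0.01,-0.04,0,0.005],[-0.01,-0.06,0,0.005],[-0.01,-0.06,0,0.005]]]'; python3 -c "
from h import *
to(.553,-.222,.209,np.pi-.022); print(ctrl.get_obs()['joint_pos'])
for c in('side','top','wrist'):
  im,d=grab(c); save(c+'12.png',im)
"
```

```text
t: 23.02
position: [0.5468, -0.1915, 0.3161]
tcp_rot: [3.141, -0.003, 3.128]
wrist_force: [-0.1, 0.4, -1.7]
opening: 0.0117
t: 23.4
position: [0.5517, -0.2185, 0.3178]
tcp_rot: [3.141, -0.001, 3.121]
wrist_force: [0.2, 0.5, -0.4]
opening: 0.0117
at [ 0.5517 -0.2185  0.3178] yaw 3.1213371576565243 t 23.4 row [-0.0029 -0.0071  0.2176] 0.0011 rows>= 1.7
[ 1.0427  0.5867 -1.2013  1.7469  0.5809  1.2214  1.2363]
```

View pics/wrist12.png

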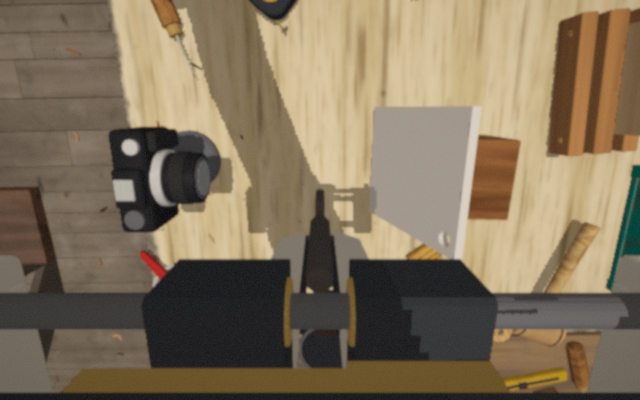

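View pics/side12.png

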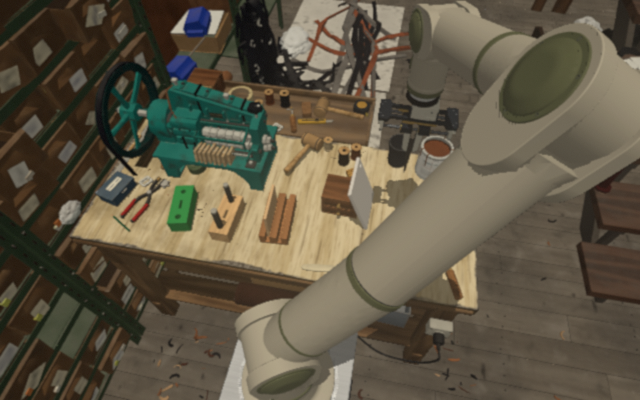

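The iron hangs between the camera (165,175) and the leaning board (430,170). I'll measure the iron in the hand, and the lens and base again from this opposite viewpoint.

```bash
python3 - <<'E'
from h import *
from scipy.optimize import least_squares
im,W=cloud('wrist'); A=W[np.isfinite(W[...,0])]
o=np.load('wrist.npz'); p=o['pos']; print(p,o['rot'])
S=A[(abs(A[:,0]-p[0])<.04)&(abs(A[:,1]-p[1])<.03)&(A[:,2]<p[2]-.004)&(A[:,2]>.19)]
print(len(S),S.min(0),S.max(0))
for z in np.arange(.235,.315,.008):
    q=S[abs(S[:,2]-z)<.004]
    if len(q): print(round(z,3),len(q),'x',q[:,0].min(),q[:,0].max(),'y',q[:,1].min(),q[:,1].max(),'ymed',np.median(q[:,1]))
m=(W[...,2]>.005)&(W[...,2]<.03)&(W[...,0]>.49)&(W[...,0]<.61)&(W[...,1]<-.33)&(W[...,1]>-.46)
B=W[m]; h=cv2.convexHull(B[:,:2].astype(np.float32))[:,0]; h=h[h[:,1]>-.395]
r=least_squares(lambda p:np.hypot(h[:,0]-p[0],h[:,1]-p[1])-.042,[.55,-.4],loss='soft_l1',f_scale=.001); print('base c',r.x,np.abs(r.fun).max(),len(h))
L=A[(A[:,0]>.5)&(A[:,0]<.6)&(A[:,1]>-.37)&(A[:,1]<-.32)&(A[:,2]>.11)&(A[:,2]<.17)]
print('lens',L.min(0),L.max(0))
xs=np.arange(.53,.572,.006); print([round(float(np.percentile(L[abs(L[:,0]-x)<.003][:,1],98)),4) for x in xs])
C=A[(A[:,0]>.47)&(A[:,0]<.63)&(A[:,1]>-.46)&(A[:,1]<-.33)&(A[:,2]>.155)&(A[:,2]<.19)]
print(cv2.minAreaRect(C[:,:2].astype(np.float32)))
xs=np.arange(.505,.597,.008); bk=[C[abs(C[:,0]-x)<.004][:,1].min() for x in xs]; print('back',np.round(bk,4),np.polyfit(xs,bk,1))
T=A[(A[:,0]>.46)&(A[:,0]<.65)&(A[:,1]>-.11)&(A[:,1]<-.05)&(A[:,2]>.164)&(A[:,2]<.19)]
print('boardtop',cv2.minAreaRect(T[:,:2].astype(np.float32)))
E
```

```text
[ 0.5519 -0.2176  0.3184] [3.1415 0.     3.1226]
619 [ 0.536  -0.2242  0.2416] [ 0.5495 -0.2123  0.3143]
0.243 4 x 0.5372835815222639 0.537785548690288 y -0.219233661283071 -0.21702398412055815 ymed -0.21812727744744304
0.251 15 x 0.5362184336762392 0.5367993618681375 y -0.22057367183381252 -0.2156101425824173 ymed -0.2177427272721015
0.259 26 x 0.5362807561690622 0.5376851299598112 y -0.22052136690134405 -0.21499875560721854 ymed -0.21774664251963405
0.267 27 x 0.5361565381264887 0.5376931901679678 y -0.22043805645096073 -0.21506339282732062 ymed -0.21774850584673686
0.275 35 x 0.5360727183355681 0.5448509199827711 y -0.2210583425286021 -0.21516538653437428 ymed -0.21775354613514666
0.283 189 x 0.5360405922192762 0.5491356437131492 y -0.22420317283294505 -0.21231413781024425 ymed -0.21791634393778478
0.291 84 x 0.5450746844686831 0.5490312451670611 y -0.22413852376644058 -0.2124734651430354 ymed -0.21852018865586392
0.299 91 x 0.545089501910087 0.5494553370268015 y -0.22387620633128014 -0.21226721100357035 ymed -0.2179237087976684
0.307 102 x 0.544949995152118 0.5491144340897259 y -0.2242218447938447 -0.21236085576926944 ymed -0.21793067098477326
0.315 46 x 0.5450431220015152 0.5491625882236919 y -0.2239794979881967 -0.21251989906163374 ymed -0.2182039053137971
base c [ 0.5476 -0.4022] 0.0006090420561192383 17
lens [ 0.521  -0.37    0.1101] [ 0.576  -0.3405  0.1601]
[-0.3412, -0.3408, -0.3409, -0.3411, -0.3413, -0.3415, -0.3418]
((0.5482840538024902, -0.3807316720485687), (0.07627838104963303, 0.10290827602148056), 89.0130844116211)
back [-0.418  -0.4177 -0.418  -0.4186 -0.4156 -0.4156 -0.4161 -0.4157 -0.4169
 -0.4189 -0.4195 -0.4194] [-0.0134 -0.4101]
boardtop ((0.5562735795974731, -0.08067753165960312), (0.014636156149208546, 0.14952777326107025), 88.4231185913086)
```

Everything agrees. The iron is upright (constant y down its length), centred on the TCP, with tips 79 mm below it. The lens and base give a focus point of about (0.552,-0.222,0.130), so the TCP goes to (0.552,-0.222,0.209). I'll descend there slowly.

```bash
python3 -m handwheel '[[[-0.001,-0.008,0.05,0],[-0.001,-0.008,0.1,0],[-0.001,-0.008,0.15,0],[-0.001,-0.008,0.19,0],[-0.001,-0.008,0.21,0]]]';python3 -m handwheel '[[[0,0,0.004,0],[0,0,0.007,0],[0,0,0.007,0],[0,0,0.007,0]]]'; python3 -c "
from h import *
to(.552,-.222,.209,np.pi-.02); print(ctrl.get_obs()['joint_pos'])
for c in('top','wrist'):
  im,d=grab(c); save(c+'13.png',im)
im,W=cloud('wrist'); A=W[np.isfinite(W[...,0])]
p=np.load('wrist.npz')['pos']
S=A[(abs(A[:,0]-p[0])<.04)&(abs(A[:,1]-p[1])<.03)&(A[:,2]<p[2]-.004)&(A[:,2]>.1)]
print(S.min(0),S.max(0))
for z in np.arange(.13,.205,.012):
    q=S[abs(S[:,2]-z)<.004]
    if len(q): print(round(z,3),len(q),'x',q[:,0].min(),'y',np.median(q[:,1]))
im,W=cloud('top');A=W[np.isfinite(W[...,0])]
T=A[(A[:,0]>.46)&(A[:,0]<.65)&(A[:,1]>-.11)&(A[:,1]<-.05)&(A[:,2]>.155)&(A[:,2]<.19)]
print('top boardtop',len(T),T.min(0) if len(T) else 0,T.max(0) if len(T) else 0)
"
```

```text
t: 24.18
position: [0.5522, -0.2228, 0.2124]
tcp_rot: [3.142, -0.001, 3.121]
wrist_force: [0.5, -0.4, -2.2]
opening: 0.0115
t: 24.68
position: [0.5526, -0.2235, 0.2102]
tcp_rot: [-3.141, 0.001, 3.12]
wrist_force: [-0.2, 0.5, -2.0]
opening: 0.0116
at [ 0.5526 -0.2235  0.2102] yaw 3.1201972019761386 t 24.68 row [0.0012 0.0029 0.0023] -0.0009 rows>= 0.0
[ 0.985   0.6857 -1.1094  1.8695  0.7127  1.0501  1.1288]
[ 0.5367 -0.23    0.1337] [ 0.5498 -0.2181  0.206 ]
0.13 1 x 0.5383712362826494 y -0.2250539936128779
0.142 14 x 0.5369643518393015 y -0.22390695553851048
0.154 25 x 0.5368843970541931 y -0.22355505951150983
0.166 32 x 0.536738190259738 y -0.2235548097360654
0.178 76 x 0.5455878049310369 y -0.2237379437264831
0.19 86 x 0.5455988101095413 y -0.22403000650810026
0.202 111 x 0.545539374826293 y -0.22427962119200856
top boardtop 176 [ 0.4813 -0.0907  0.1556] [ 0.6313 -0.0724  0.18  ]
```

View pics/wrist13.png

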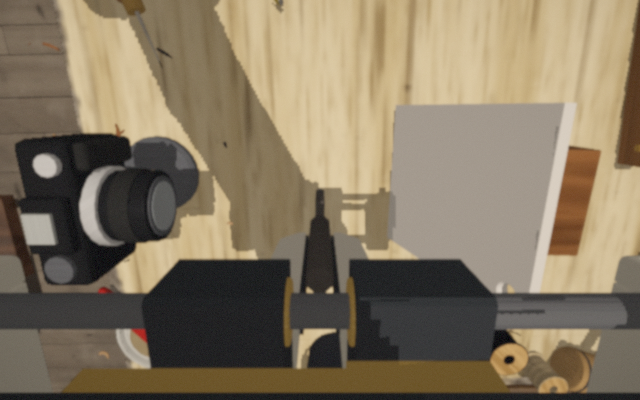

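The tips are at about (0.552,-0.2235,0.131), within 2–3 mm of the estimated focus point, and both camera and board are clear. I'll let it settle, confirm stillness and hand in.

```bash
python3 -m handwheel '[[[0,0.002,0.002,0],[0,0.002,0.002,0],[0,0.002,0.002,0],[0,0.002,0.002,0],[0,0.002,0.002,0]]]'; python3 -m handwheel '[[[0,0,0,0],[0,0,0,0],[0,0,0,0],[0,0,0,0],[0,0,0,0]]]'; python3 -c "
from h import *
o=ctrl.get_obs(); print(o['t'],o['position'],o['joint_velocities'],o['opening'],o['wrist_force'])
im,d=grab('side'); save('side14.png',im)
im,d=grab('wrist'); im,W=cloud('wrist'); A=W[np.isfinite(W[...,0])]
S=A[(A[:,0]>.48)&(A[:,0]<.63)&(A[:,1]>-.17)&(A[:,1]<-.05)&(A[:,2]>.02)&(A[:,2]<.165)]
q=[]
for z in np.arange(.03,.16,.01):
  r=S[(abs(S[:,2]-z)<.003)&(abs(S[:,0]-.53)<.02)]
  if len(r): q.append((z,r[:,1].min()))
q=np.array(q); p=np.polyfit(q[:,0],q[:,1],1); print('lean',np.degrees(np.arctan(p[0])),p[1])
print(ctrl.close_job())"
```

```text
t: 25.4
position: [0.5524, -0.2224, 0.2087]
tcp_rot: [-3.142, -0.0, 3.12]
wrist_force: [-0.8, -0.2, -1.7]
opening: 0.0118
t: 26.02
position: [0.5524, -0.2224, 0.2087]
tcp_rot: [-3.142, -0.0, 3.12]
wrist_force: [0.2, 0.2, -1.3]
opening: 0.0117
26.025 [ 0.5524 -0.2224  0.2087] [-0.0018  0.0001  0.0002 -0.0014  0.0001 -0.0015  0.0012] 0.011726930819412064 [ 0.1829  0.2101 -1.289 ]
lean 19.770517961611795 -0.14711216092967563
the job is handed in; nothing more can be done
None
```

I leaned the white board against the chest, then drew the pricking iron out of the block and handed the job in with it held before the lens. The hand-in came at about 26 s of the 58 s allowed, and the system reported no verdict.

**Board:** my last look gave a lean of 19.8°. Earlier looks put it within about 0.5° of square to the camera and about 5 mm off the lens axis. The chest, measured just after the board was set down, had not moved.

**Iron:** it is held by the fingers alone, upright and still, with a flat side to the lens. Its tips are about 79 mm below the tool point, at roughly (0.552, -0.222, 0.130). That is within 1–2 mm of my estimate of the focus point.

**Disagreements:**
- Wrist views from opposite sides differed by about 2 mm in x and y, so I used averages.
- The bench camera's yaw came out between -0.01 and -0.03 rad depending on which edge I measured, and I used -0.02. A first, oblique look had suggested about -0.1, but the closer views ruled that out.
- The punch tops measured about 0.14 m high against the 0.13 m expected. Nothing touched them, and both stood in place when I last looked, just after drawing the iron.

**Near limits:** joint 7 came within 0.09 rad of its limit over the block, so I gave the gripper a half turn before grasping the iron. Joint 3 then came within about 0.035 rad of its own limit. Neither joint passed its limit in the readings I took.

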